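Snap the board rest onto the pipe clamp

TASK

Get the pipe clamp ready for gluing a panel: take the yellow board rest out of the wooden caddy and snap it down over the clamp's pipe, midway between the two jaws, pressed fully home with its flat top up and level. Let go of it, and leave the glue bottle, the yellow cap, the try square and the tape measure where they are.

Things in the scene. Friction and masses are not known exactly. Their poses are not given: they have to be found in the camera images.
- board_rest: The board rest: yellow plastic, 110 mm long, 50 wide, 62 high in use, about 0.1 kg. Origin = centre of its clip's bore, mid-length; y = along the bore (must lie along the pipe, either way round), z = towards the flat top, x = across. It starts on end in the caddy's pocket: y up, origin 55 mm above the pocket floor, mouth (-z) to the caddy's x, flat top to the caddy's -x; the upper 66 mm stick out.
- rest_top (a point): Middle of the rest's flat top (50 x 110 mm), 40 mm from the bore's centre along z; axes as the rest. The rest balances 20 mm below this point. Under it is the rigid head with upright flanks 50 mm apart (across x), from here down to 22 mm below, over the whole length: the place to grip. The arms below are narrower (46 mm at most, sprung out 50) and must stay free to spread.
- rest_mouth (a point): Middle of the clip's mouth, between the flared feet, 21.5 mm from the bore's centre along -z; axes as the rest. Two sprung arms form the mouth, 27 mm wide at its narrowest (11.5 mm inside the feet); each springs out 3.6 mm to pass the pipe. The rest stands steadily on these feet on a flat surface, flat top up.
- caddy: Open pine box, 92 mm (x) by 190 mm (y), walls 52 mm high, fixed to the bench; origin at the centre of its underside. The half at +y is the pocket with the board rest; the other half holds four upright sample plates, fixed, tops up to 88 mm above the bench, 66 mm or more from the pocket's middle.
- pocket (a point): Middle of the pocket's floor, 8 mm above the bench; axes as the caddy. The pocket is 74 mm (x) by 65 mm (y) inside, its walls rise 44 mm above this floor.
- clamp: Pipe clamp fixed to the bench: black steel pipe along x, 34 mm in diameter, axis 60 mm up, on two wooden blocks (100 mm wide, 56 high, at x = -190 and +160). Origin on the bench under the middle of the jaw gap. Dark cast jaws with steel faces at x = -85 and +85 mm, 50 mm wide, tops 135 mm up: a gripper leaning 45 degrees along the pipe does not fit between them, one pointing down does. T bar at x = +233.
- pipe_mid (a point): Point on the pipe's axis midway between the jaw faces, 60 mm above the bench; x along the pipe, z up. The rest's bore centre must end here. Its mouth first meets the pipe when the bore centre is about 22 mm above this point; the arms snap past after a straight push of 10 to 15 N, most at about 17 mm above; home, the head bears on the pipe.
- glue_bottle: Bystander, loose: white glue bottle with a red nozzle, 60 mm across, 170 mm tall, standing; origin at the centre of its foot
- cap: Bystander, loose: small yellow stepped screw cap, 52 mm across, 34 mm tall, standing; origin at the centre of its foot
- try_square: Bystander, loose: try square lying flat: dark wooden stock 20 x 115 x 18 mm and steel blade 150 x 30 mm; origin under the middle of the stock, blade towards its x axis
- tape_measure: Bystander, loose: blue and black tape measure, 70 x 34 x 62 mm, standing; origin at the centre of its underside
There are look-alikes about, which are no part of the job. Of the things like the board_rest, leave any that is pink; of the rest the larger one is meant.

How it is judged (in metres and radians):
At the end, for the whole second after the job is handed in: The board rest sits snapped on the pipe, released and at rest: its bore centre within 3 mm of the pipe's axis, within 18 mm of the middle of the jaw gap, its length along the pipe within 3.5 degrees, its flat top up and level within 7 degrees (x of board_rest in the frame of pipe_mid between -0.018 and 0.018 m and y of board_rest in the frame of pipe_mid between -0.003 and 0.003 m and z of board_rest in the frame of pipe_mid between -0.003 and 0.003 m and angle between the y axis of board_rest and the x axis of pipe_mid, either way round below 0.06 rad and angle between board_rest's own z axis and vertical below 0.12 rad and linear speed of board_rest below 0.02 m/s); the robot touches nothing.
It fails at once if the glue bottle, the cap, the try square or the tape measure is shoved or knocked over (moved more than 40 mm, or bottle or tape measure tipped) (distance of any of glue_bottle, cap, try_square, tape_measure from where it was at the start of the episode above 0.04 m or angle between any of glue_bottle, tape_measure's own z axis and vertical above 0.5 rad).
It also fails if it takes over 54 s, if anything falls off the work surface, if the arm or the gripper's body presses on something with over 40 N, if the wrist force passes 120 N, or if a joint passes its speed limit or range.

ROBOT

A 6-joint arm with a two-finger parallel gripper is mounted at the origin on the work surface. World frame = base frame: x ahead of the robot, y to its left, z up, the work surface at z = 0. Lengths are in mm, angles in rad, forces in N, time in s.
With the tool pointing down it reaches from about 300 to 775 mm from the base axis. Payload 14.6 kg.
Tool frame: the origin (TCP) lies midway between the tips of the shut fingers; the grasp point (between the pads) lies 19 mm behind it; x points along the fingers, z is the direction in which the jaws open and shut, and the axes are right-handed (so a half turn about x gives the same grasp; the last joint's range is limited). The gripper opens to 94 mm and grips with 3 to 60 N. Pads are 16 mm wide; open, the fingers measure 119 mm over their backs; the gripper's body (75 mm by 177 mm) begins 78 mm behind the grasp point.
Start: joints at [1.209, 0.3, 1.521, -0, 1.321, -0.067], TCP at [159.799, 526.264, 205.446] pointing down, gripper open.
Joint ranges: [-3.03, 3.03], [-0.79, 2.21], [0.23, 2.52], [-1.04, 4.18], [0, 3.07], [-2.55, 2.55]. Speed limits (rad/s): [2.22, 2.22, 2.57, 3.14, 3.14, 3.14].

INTERFACE

Orientations are given as [roll, pitch, yaw] about the fixed x, y, z axes, in that order (R = Rz(yaw) Ry(pitch) Rx(roll)).
In Python, from cell import * gives the robot as it stands.
- The arm moves only by the tool play_rows, never from a script. Its argument "motion" is one flat list of numbers, 7 for each row, row after row: the turn, a rotation vector about the tool's x, y, z in rad, then the shift along the tool's x, y, z in m, then the closure, from -1 (fully open) to 1 (shut), so that 0 is half open. In form: [rx, ry, rz, x, y, z, fingers, rx, ry, rz, x, y, z, fingers, ...]. A call has 1 to 20 rows; each row shifts and turns the pose as measured when the row begins, along the tool's axes as they then stand; what a row does not reach is not made up. A row lasts 1/10 s, in which the tool goes at most 50 mm and 8.59 degrees, less where a joint would pass 70% of its speed; a pose out of reach is approached as far as the arm can. A call with a gripper value outside its range is refused whole. The fingers move at their own pace and stop on an object; "newtons" is the grip in N (left out, the last holds). Time passes only in rows, so rows that do not move let the fingers close. It gives the time, the measured TCP pose, the force and the opening at its end, in the units of the state.
- read_state(): the state, without advancing time (a new reading comes with each control period).
- camera(name): name is "side" or "top"; returns (picture, depth): 480x640x3 uint8, blue, green, red; 480x640 float32, mm along the optical axis (not along the pixel's ray), 0 where there is no reading.
- camera_params(name): a dict with "fx", "fy", "cx", "cy" (pixels), "k1" (the pictures are not rectified: a ray, as slopes to the right and down, at radius r is drawn at 1 + k1 r^2 times it, then the intrinsics apply), "T" (4x4, takes a point from camera to world coordinates). Camera axes: x right, y down, z forward; pixel columns grow to the right and rows downward; lengths in mm; the calibration is good to about 2 mm. A picture is of the moment at which its call begins. camera_params takes no time and is no camera call.
- sign_off(): hands the job in, once; it reports no verdict.
Trained networks look in the newest picture that a camera, given by its name, has taken for a name from the list of things; names that differ only in an ending like _2 or _b are one class to them, and where a whole thing is asked for, a point or a joint stands for the part that bears it (a point fixed in the world has none). Each returns a list of dicts, best first, with "conf" (0 to 1); they miss things now and then, are a little off and sometimes report something else, mostly with a low value. They report only what shows in the picture. A call takes as long as a camera call. They do not tell look-alikes from the thing itself.
- masks_of(camera, name): "region" (480x640 bool, what is visible of it).
- place_of(camera, name): "at" ([x, y, z] in mm, in the coordinates of the camera as it stood for that picture, good to about 4 mm: a listed point, or the origin of a listed thing).
The state is a dict: "clock": time; "joints": joint angles; "qd": joint speeds; "effort": joint torques, N m; "eef_pos": TCP position; "eef_rot": TCP orientation; "wrist_force": force on the tool from outside, world axes, zero at the start; "moment": the same for the moment, N m; "finger_gap": finger opening in mm.
Only numpy, scipy, OpenCV 4.12 (cv2) and the standard library are available. Lean on these libraries where they do the work, as an engineer would, in place of code of your own. Each camera call takes 0.05 s, during which the arm holds its last target.

## Working session

There is one attempt and no reset: what is moved stays moved. The work goes in short steps, Python scripts to look and compute and a tool call to move; the robot and the scene stay as the last step left them, time stands still between calls to the robot, and variables do not carry over. Pictures are saved under pics/ and viewed, and the job is handed in when it is done.

Besides the shell and the picture viewer there is one more tool, called after "Request:" as name(argument=value, ...) on one line, values as JSON. play_rows: Moves the arm, as the interface text tells. Its arguments: {"type":"object","properties":{"motion":{"type":"array","items":{"type":"number"}},"newtons":{"type":"number"}},"required":["motion"]}

```bash
mkdir -p pics; ls; python3 - <<'E'
from cell import *
import cv2
print(read_state())
for n in("side","top"):
    p,d=camera(n); cv2.imwrite(f"pics/{n}0.png",p); q=camera_params(n); print(n,q)
E
```

```text
pics
{'clock': 0.0, 'joints': array([ 1.20937590e+00,  3.00485781e-01,  1.52155320e+00,  5.16507358e-06,
        1.32070731e+00, -6.65702445e-02]), 'qd': array([-1.54916322e-03, -1.94562281e-03, -4.57264062e-04,  1.27217024e-03,
       -1.42875006e-03,  2.37368985e-05]), 'effort': array([ 1.68177059e-03, -5.31803441e+01, -3.52744889e+01,  7.08556990e-02,
        2.43146508e-02, -1.10098938e-04]), 'eef_pos': array([159.7240619 , 526.03170947, 204.89007206]), 'eef_rot': array([ 3.07068582,  1.56964267, -1.93655462]), 'wrist_force': array([ 0.91090099, -0.11632431,  0.08352031]), 'moment': array([-0.0080524 , -0.01909344,  0.01760459]), 'finger_gap': 94.1204786944441}
side {'fx': 495.8171264045624, 'fy': 495.8171264045624, 'cx': 323.9627648287592, 'cy': 238.83849480172265, 'k1': 0.017056115102000124, 'T': array([[ 9.42511861e-01, -2.48432771e-01,  2.23500672e-01,
         3.64390724e+02],
       [-3.34044415e-01, -6.81888887e-01,  6.50724115e-01,
        -6.64435410e+02],
       [-9.25857060e-03, -6.87974348e-01, -7.25675944e-01,
         8.31717338e+02],
       [ 0.00000000e+00,  0.00000000e+00,  0.00000000e+00,
         1.00000000e+00]])}
top {'fx': 443.38092712210937, 'fy': 443.38092712210937, 'cx': 316.6052638127468, 'cy': 238.04016204911437, 'k1': 0.022261950946249852, 'T': array([[ 1.70827947e-02, -9.88369833e-01,  1.51106753e-01,
         4.35288516e+02],
       [-9.99803147e-01, -1.84111184e-02, -7.39584506e-03,
        -2.48862605e+00],
       [ 1.00918745e-02, -1.50950665e-01, -9.88489783e-01,
         1.02393632e+03],
       [ 0.00000000e+00,  0.00000000e+00,  0.00000000e+00,
         1.00000000e+00]])}
```

View pics/side0.png

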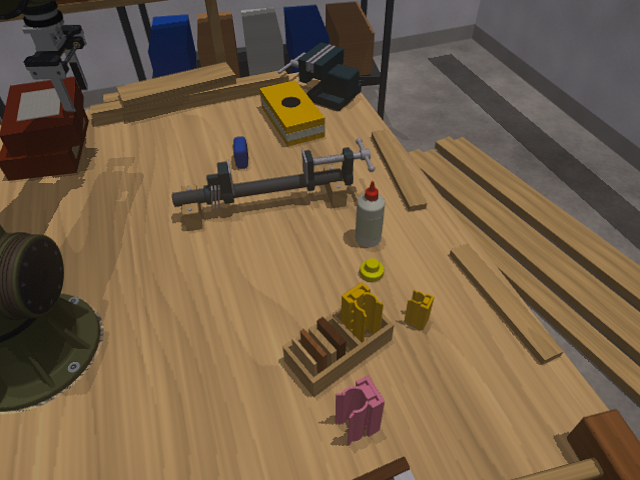

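View pics/top0.png

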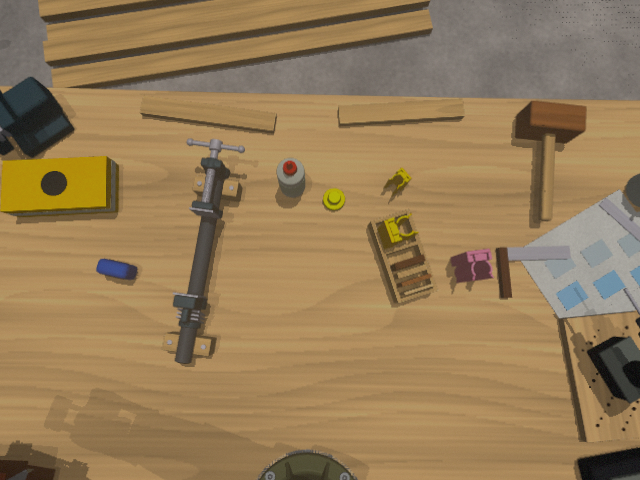

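```bash
cat > h.py <<'E'
from cell import *
import numpy as np, cv2
np.set_printoptions(precision=3,suppress=True)
def ray(n,uv):
    q=camera_params(n); uv=np.atleast_2d(np.asarray(uv,float))
    d=np.stack([(uv[:,0]-q['cx'])/q['fx'],(uv[:,1]-q['cy'])/q['fy']],1); s=d.copy()
    for _ in range(20): s=d/(1+q['k1']*(s**2).sum(1,keepdims=True))
    R=q['T'][:3,:3]; return q['T'][:3,3], np.c_[s,np.ones(len(s))]@R.T
def pts(n,mask,depth):
    v,u=np.nonzero(mask&(depth>0)); o,r=ray(n,np.c_[u,v]); return o+r*depth[v,u][:,None]
def proj(n,P):
    q=camera_params(n); T=q['T']; c=(np.atleast_2d(P)-T[:3,3])@T[:3,:3]; s=c[:,:2]/c[:,2:]
    s=s*(1+q['k1']*(s**2).sum(1,keepdims=True)); return s*q['fx']+[q['cx'],q['cy']]
def towor(n,p):
    T=camera_params(n)['T']; return T[:3,:3]@np.asarray(p)+T[:3,3]
def tri(ua,ub):
    (o1,r1),(o2,r2)=ray('side',ua),ray('top',ub); out=[]
    for a,b in zip(r1,r2):
        a=a/np.linalg.norm(a);b=b/np.linalg.norm(b)
        t=np.linalg.lstsq(np.c_[a,-b],o2-o1,rcond=None)[0]; p=o1+a*t[0];q=o2+b*t[1]; out.append(np.r_[(p+q)/2,np.linalg.norm(p-q)])
    return np.array(out)
E
python3 - <<'E'
from h import *
D={}
for n in("side","top"):
    p,d=camera(n); D[n+'p']=p;D[n+'d']=d
    for k in ["board_rest","rest_top","rest_mouth","caddy","pocket","clamp","pipe_mid","glue_bottle","cap","try_square","tape_measure"]:
        for r in place_of(n,k)[:4]: print(n,k,round(r['conf'],2),towor(n,r['at']).round(0))
np.savez('d0.npz',**D)
s=D['sidep'];t=D['topp']
a=cv2.resize(s[260:400,270:450],None,fx=4,fy=4,interpolation=cv2.INTER_CUBIC); cv2.imwrite('pics/c1.png',a)
a=cv2.resize(t[160:310,360:500],None,fx=4,fy=4,interpolation=cv2.INTER_CUBIC); cv2.imwrite('pics/c2.png',a)
a=cv2.resize(t[130:370,140:330],None,fx=2.4,fy=2.4,interpolation=cv2.INTER_CUBIC); cv2.imwrite('pics/c3.png',a)
a=cv2.resize(s[120:260,160:400],None,fx=3.2,fy=3.2,interpolation=cv2.INTER_CUBIC); cv2.imwrite('pics/c4.png',a)
E
```

```text
side board_rest 0.9 [ 603. -194.   62.]
side board_rest 0.89 [ 711. -183.   34.]
side board_rest 0.64 [ 519. -348.   50.]
side rest_top 0.9 [ 735. -206.   36.]
side rest_top 0.79 [ 585. -154.   64.]
side rest_top 0.71 [ 556. -338.   55.]
side rest_mouth 0.93 [ 497. -354.   54.]
side rest_mouth 0.79 [ 704. -177.   32.]
side rest_mouth 0.74 [ 610. -213.   61.]
side caddy 0.93 [ 551. -204.   -3.]
side pocket 0.74 [ 602. -189.    4.]
side clamp 0.84 [537. 244.   0.]
side pipe_mid 0.92 [538. 240.  57.]
side pipe_mid 0.54 [ 610. -214.   61.]
side pipe_mid 0.46 [718.  45.  -3.]
side glue_bottle 0.84 [717.  45.  -4.]
side cap 0.85 [686. -49.   3.]
side tape_measure 0.56 [507. 432.   2.]
side tape_measure 0.15 [684. -49.   2.]
top board_rest 0.88 [ 516. -345.   54.]
top board_rest 0.85 [ 712. -187.   36.]
top board_rest 0.59 [ 604. -196.   63.]
top rest_top 0.98 [ 589. -154.   64.]
top rest_top 0.76 [ 729. -208.   38.]
top rest_top 0.75 [ 552. -345.   58.]
top rest_top 0.23 [686. -48.  -2.]
top rest_mouth 0.93 [ 499. -357.   57.]
top rest_mouth 0.72 [ 613. -215.   63.]
top rest_mouth 0.68 [ 710. -173.   39.]
top caddy 0.71 [ 549. -197.    1.]
top caddy 0.59 [540. 242.   6.]
top caddy 0.37 [ 521. -439.    4.]
top pocket 0.59 [ 598. -186.   10.]
top clamp 0.9 [538. 242.   6.]
top pipe_mid 0.95 [539. 237.  63.]
top glue_bottle 0.82 [721.  48.  -1.]
top cap 0.66 [689. -48.  -1.]
top cap 0.65 [ 610. -213.   64.]
top try_square 0.76 [ 520. -438.    7.]
top tape_measure 0.92 [511. 427.  -0.]
```

View pics/c1.png

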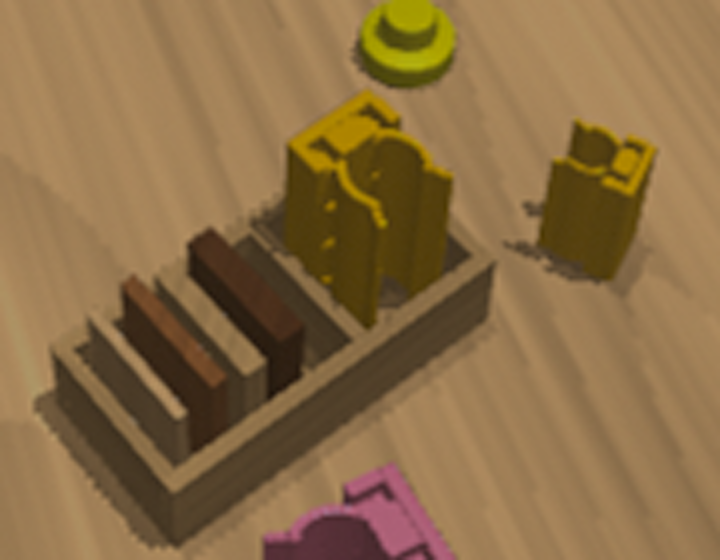

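View pics/c2.png

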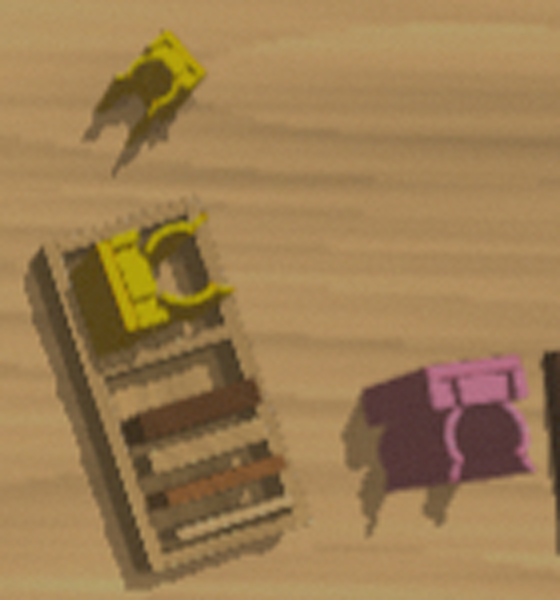

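View pics/c3.png

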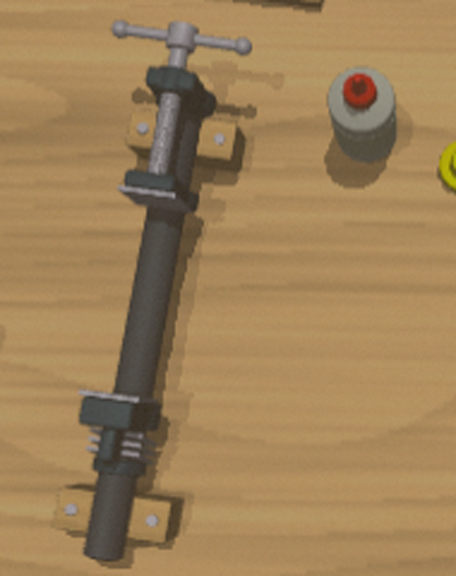

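View pics/c4.png

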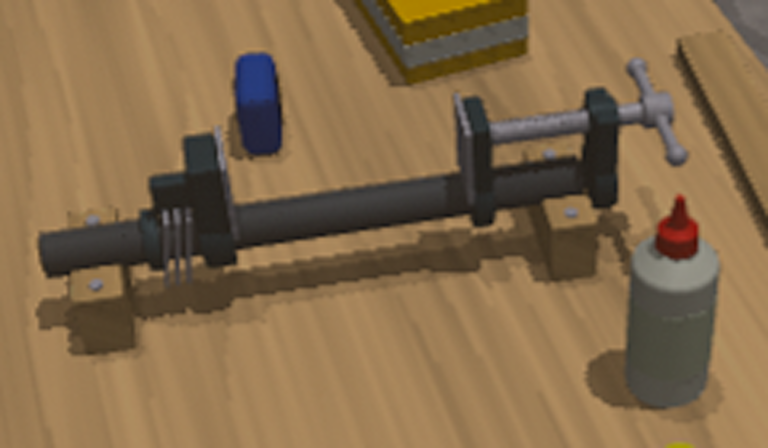

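Look-alikes: yellow in the caddy (side 362,310; top 400,230), small yellow free-standing (side 419,310; top 398,182), pink (side 360,408; top 473,266). Of these, the yellow one in the caddy is the larger non-pink, and is in the caddy pocket as described; the crops confirm it. Now I measure precisely.

```bash
python3 - <<'E'
from h import *
from scipy.optimize import least_squares
D=np.load('d0.npz')
# pipe axis
P=[]
for n in("side","top"):
    c=pts(n,np.ones((480,640),bool),D[n+'d']); 
    d=np.array([np.cos(-.15),np.sin(-.15),0])
    w=c-[538,241,60]; a=w@d
    # yellow rest
    hsv=cv2.cvtColor(D[n+'p'],cv2.COLOR_BGR2HSV)
    m=(hsv[...,0]>18)&(hsv[...,0]<34)&(hsv[...,1]>190)
    y=pts(n,m,D[n+'d']); s=(np.hypot(y[:,0]-600,y[:,1]+185)<65)&(y[:,2]>20)
    y=y[s]; top=y[y[:,2]>113]
    print(n,'yellow',len(y),y.min(0),y.max(0),'topface',len(top), np.median(top[:,2]) if len(top) else 0)
    if len(top)>10:
        rc=cv2.minAreaRect(top[:,:2].astype(np.float32)); print(rc)
    perp=w@np.array([np.sin(.15),np.cos(.15),0])
    k=(abs(a)<70)&(abs(perp)<30)&(c[:,2]>55)
    P.append(c[k]); 
    q=c[k]
    def f(x,q=q):
        e=np.array([np.cos(x[0]),np.sin(x[0]),x[3]]);e/=np.linalg.norm(e)
        w=q-[538,x[1],x[2]]; w=w-np.outer(w@e,e); return np.linalg.norm(w,axis=1)-17
    r=least_squares(f,[-.15,241,60,0],loss='soft_l1'); print(n,'pipe yaw,y@538,z,slope',r.x,np.std(f(r.x)),len(q))
    # jaw faces: points above 90
    k=(c[:,2]>90)&(abs(perp)<40)&(abs(a)<130); e=np.array([np.cos(r.x[0]),np.sin(r.x[0]),0]);aa=(c[k]-[538,r.x[1],60])@e
    print('jaw inner',aa[aa<0].max(),np.sort(aa[aa<0])[-8:],np.sort(aa[aa>0])[:8])
    # caddy rim
    w=c-[550,-200,0]; k=(np.hypot(w[:,0],w[:,1])<115)&(abs(c[:,2]-52)<4); k2=k
    q=c[k]; 
    rc=cv2.minAreaRect(q[:,:2].astype(np.float32)); print('caddy rim',len(q),rc,np.median(q[:,2]))
E
```

```text
side yellow 1598 [ 566.348 -221.315   20.224] [ 629.943 -151.363  121.069] topface 356 117.18596464322815
((599.3654174804688, -186.29122924804688), (52.862388610839844, 59.877174377441406), 18.7348575592041)
side pipe yaw,y@538,z,slope [ -0.121 239.696  60.208   0.   ] 1.863042915205054 774
jaw inner -85.00128371995115 [-85.116 -85.068 -85.059 -85.036 -85.029 -85.021 -85.003 -85.001] [84.098 84.266 84.297 84.313 84.384 84.386 84.45  84.47 ]
caddy rim 1393 ((549.41552734375, -201.94625854492188), (193.06024169921875, 94.92047882080078), 18.586685180664062) 51.61672371139764
top yellow 425 [ 566.666 -226.515   21.408] [ 642.674 -148.227  122.814] topface 286 118.06844067709869
((599.15625, -184.0244140625), (50.179691314697266, 60.41508483886719), 17.80603790283203)
top pipe yaw,y@538,z,slope [ -0.122 239.229  60.749   0.001] 1.3617965227090165 1050
jaw inner -83.96650309259822 [-84.094 -84.051 -84.047 -84.005 -84.001 -83.981 -83.971 -83.967] [84.893 84.993 85.084 85.153 85.186 85.189 85.221 85.235]
caddy rim 1062 ((548.7490234375, -201.46224975585938), (189.72930908203125, 92.84161376953125), 18.396230697631836) 52.327152974396995
```

```bash
python3 - <<'E'
from h import *
from scipy.spatial.transform import Rotation as R
s=read_state(); print(proj('side',s['eef_pos']),proj('top',s['eef_pos']))
M=R.from_euler('xyz',s['eef_rot']).as_matrix(); print(M)
E
```

```text
[[77.645 99.738]] [[ -3.217 466.033]]
[[-0.    -0.957  0.291]
 [ 0.     0.291  0.957]
 [-1.     0.     0.   ]]
```

Request:
play_rows(motion=[0, 0, 0, -0.05, 0, 0, -1, 0, 0, 0, -0.05, 0, 0, -1, 0, 0, 0, -0.05, 0, 0, -1])

```text
clock: 1.6
eef_pos: [159.2, 524.5, 351.9]
eef_rot: [3.076, 1.557, -1.932]
wrist_force: [0.5, 1.3, -0.4]
finger_gap: 93.7
```

```bash
python3 - <<'E'
from h import *
s=read_state(); print(s['joints'],s['eef_pos'],s['eef_rot'])
E
```

```text
[ 1.209  0.241  1.262 -0.     1.652 -0.067] [159.173 524.498 351.911] [ 3.076  1.557 -1.932]
```

Request:
play_rows(motion=[0, 0, 0, 0, -0.035, -0.033, -1, 0, 0, 0, 0, -0.035, -0.033, -1, 0, 0, 0, 0, -0.035, -0.033, -1, 0, 0, 0, 0, -0.035, -0.033, -1, 0, 0, 0, 0, -0.035, -0.033, -1, 0, 0, 0, 0, -0.035, -0.033, -1, 0, 0, 0, 0, -0.035, -0.033, -1, 0, 0, 0, 0, -0.035, -0.033, -1, 0, 0, 0, 0, -0.035, -0.033, -1, 0, 0, 0, 0, -0.035, -0.033, -1, 0, 0, 0, 0, 0, 0, -1])

```text
clock: 2.7
eef_pos: [405.6, 93.0, 362.0]
eef_rot: [-0.913, 1.565, 0.366]
wrist_force: [-0.5, 0.5, 0.1]
finger_gap: 93.7
```

```bash
python3 - <<'E'
from h import *
s=read_state(); print(s['joints'],s['eef_pos'],s['eef_rot'])
E
```

```text
[ 0.136 -0.086  1.59   0.001  1.631 -1.143] [405.603  93.025 362.007] [-0.913  1.565  0.366]
```

Request:
play_rows(motion=[0, 0.134, -0.041, 0, 0, 0, -1, 0, 0.134, -0.041, 0, 0, 0, -1, 0, 0.134, -0.041, 0, 0, 0, -1, 0, 0.134, -0.041, 0, 0, 0, -1, 0, 0, 0, 0, 0, 0, -1])

```text
clock: 3.2
eef_pos: [406.1, 92.0, 363.6]
eef_rot: [-2.821, 0.992, -1.552]
wrist_force: [0.4, -0.4, -0.4]
finger_gap: 94.1
```

```bash
python3 - <<'E'
from h import *
from scipy.spatial.transform import Rotation as R
s=read_state(); print(s['joints'],s['eef_pos'],s['eef_rot'],R.from_euler('xyz',s['eef_rot']).as_matrix())
E
```

```text
[ 0.459  0.052  1.55  -0.53   1.779 -0.859] [406.109  92.01  363.593] [-2.821  0.992 -1.552] [[ 0.01  -0.954  0.3  ]
 [-0.547  0.246  0.8  ]
 [-0.837 -0.172 -0.519]]
```

```bash
cat > kin.py <<'E'
import numpy as np
from scipy.spatial.transform import Rotation as R
from scipy.optimize import least_squares
C=np.array([[0,0,-1],[0,1,0],[1,0,0]],float) # columns tool x,y,z in link frame
rz=lambda a:R.from_euler('z',a).as_matrix(); ry=lambda a:R.from_euler('y',a).as_matrix()
lo=np.array([-3.03,-.79,.23,-1.04,0,-2.55]);hi=np.array([3.03,2.21,2.52,4.18,3.07,2.55])
def fk(q,p):
    h,r0,L1,ex,L2,b1,b2,Lt,wx=p
    A=rz(q[0]);B=A@ry(q[1]);E=B@ry(q[2]);F=E@rz(q[3]);G=F@ry(q[4])
    pos=np.array([0,0,h])+A@[r0,b1,0]+B@[0,0,L1]+E@[ex,0,L2]+F@[0,b2,0]+G@[wx,0,Lt]
    return pos,G@rz(q[5])@C
data=[([1.20937590e+00,  3.00485781e-01,  1.52155320e+00,  5.16507358e-06,1.32070731e+00, -6.65702445e-02],[159.724,526.032,204.89]),
([1.209,.241,1.262,0,1.652,-.067],[159.173,524.498,351.911]),
([.136,-.086,1.59,.001,1.631,-1.143],[405.603,93.025,362.007]),
([.459,.052,1.55,-.53,1.779,-.859],[406.109,92.01,363.593])]
E
python3 - <<'E'
from kin import *
f=lambda p:np.concatenate([(fk(q,p)[0]-x) for q,x in data]+[(np.array(p)-[330,0,330,0,300,18,18,230,0])*.01])
r=least_squares(f,[330,0,330,0,300,18,18,230,0]); print(r.x.round(1),f(r.x)[:12].round(1))
print(fk(data[3][0],r.x)[1].round(3))
E
```

```text
[222.5   8.8 424.4  41.  446.6  33.7   3.1 272.1   8. ] [-0.1  0.1  0.   0.  -0.  -0.   0.1 -0.1 -0.  -0.  -0.  -0. ]
[[ 0.01  -0.954  0.299]
 [-0.547  0.245  0.801]
 [-0.837 -0.172 -0.519]]
```

```bash
cat >> kin.py <<'E'
PAR=np.array([222.5,8.8,424.4,41.,446.6,33.7,3.1,272.1,8.])
def ik(pos,Rm,q0=None,n=25):
    best=None; rng=np.random.default_rng(0)
    S=[np.array(q0)] if q0 is not None else []
    S+=[rng.uniform(np.maximum(lo,[-1.5,-.5,.5,-1.04,0,-2.5]),np.minimum(hi,[1.5,1.5,2.4,4,3,2.5])) for _ in range(n)]
    sol=[]
    for s in S:
        def f(q):
            p,M=fk(q,PAR); return np.r_[(p-pos)/100,R.from_matrix(M.T@Rm).as_rotvec()]
        r=least_squares(f,np.clip(s,lo+.01,hi-.01),bounds=(lo+.02,hi-.02))
        if np.linalg.norm(r.fun)<.01 and not any(np.abs(r.x-t).max()<.05 for t in sol): sol.append(r.x)
    return sol
def toolR(x,z):
    x=np.array(x,float);x/=np.linalg.norm(x);z=np.array(z,float);z-=x*(z@x);z/=np.linalg.norm(z)
    return np.c_[x,np.cross(z,x),z]
yaw=np.deg2rad(18.3); cx=np.array([np.sin(yaw),-np.cos(yaw),0]); cy=np.array([np.cos(yaw),np.sin(yaw),0])
O=np.array([602.1,-193.9,63.]); Z=-cx; Y=np.array([0,0,1.]); X=np.cross(Y,Z)
E
python3 - <<'E'
from kin import *
np.set_printoptions(precision=2,suppress=True)
for th in (0,20,30,40,45,55,65,75,90):
    t=np.deg2rad(th); tx=-np.cos(t)*Z-np.sin(t)*Y
    g=O+Z*(40-13)+Y*25; tcp=g+19*tx
    for s in(1,-1):
        for q in ik(tcp,toolR(tx,s*X)): print(th,s,q)
print('place')
pm=np.array([538,239.5,60.4]); px=np.array([np.cos(-.1215),np.sin(-.1215),0])
for d in(1,-1):
  for th in (0,20,30):
    t=np.deg2rad(th); Zp=np.array([0,0,1.]);Yp=d*px;Xp=np.cross(Yp,Zp); tx=-np.cos(t)*Zp-np.sin(t)*Yp
    tcp=pm+27*Zp+25*Yp+19*tx
    for s in(1,-1):
        for q in ik(tcp,toolR(tx,s*Xp)): print(d,th,s,q)
E
```

```text
55 -1 [-0.11  0.52  1.68 -0.78  0.83  0.08]
65 -1 [-0.18  0.51  1.63 -0.51  0.86 -0.19]
75 -1 [-0.24  0.53  1.56 -0.28  0.93 -0.41]
90 1 [-0.34  0.58  1.45  0.    1.11  2.49]
90 -1 [-0.34  0.58  1.45 -0.    1.11 -0.66]
place
1 0 1 [ 0.34  0.57  1.47 -0.    1.1   2.03]
1 0 -1 [ 0.34  0.57  1.47  0.    1.1  -1.11]
1 20 1 [0.28 0.75 1.22 0.13 1.5  1.94]
1 20 -1 [ 0.28  0.75  1.22  0.13  1.5  -1.2 ]
1 30 1 [0.26 0.85 1.09 0.19 1.69 1.93]
1 30 -1 [ 0.26  0.85  1.09  0.19  1.69 -1.21]
-1 0 1 [ 0.38  0.49  1.6  -0.    1.05 -1.07]
-1 0 -1 [ 0.38  0.49  1.6  -0.    1.05  2.07]
-1 20 1 [ 0.46  0.37  1.82 -0.3   0.69 -0.78]
-1 20 -1 [ 0.46  0.37  1.82 -0.3   0.69  2.37]
-1 30 1 [ 0.52  0.34  1.91 -0.62  0.54 -0.45]
```

```bash
python3 - <<'E'
from kin import *
np.set_printoptions(precision=2,suppress=True)
for th in (50,55,60):
    t=np.deg2rad(th); tx=-np.cos(t)*Z-np.sin(t)*Y
    tcp=O+Z*30+Y*28+19*tx
    for q in ik(tcp,toolR(tx,-X),n=8): print('pick',th,tcp,q)
    for dz in (90,): 
        for q in ik(tcp+[0,0,dz],toolR(tx,-X),n=8): print('lift',th,q)
    for x,y in ((500,0),(560,0),(600,0),(560,80),(500,80)):
      for ps in (180-7,180-25,180+20):
        Yp=np.array([np.cos(np.deg2rad(ps)),np.sin(np.deg2rad(ps)),0]);Zp=np.array([0,0,1.]);Xp=np.cross(Yp,Zp)
        u=-np.cos(t)*Zp-np.sin(t)*Yp; tc=np.array([x,y,22])+Zp*30+Yp*28+19*u
        for q in ik(tc,toolR(u,-Xp),n=6): print('set',th,x,y,ps,tc,q)
E
```

```text
pick 50 [ 596.52 -177.01   76.45] [-0.08  0.52  1.71 -0.92  0.84  0.21]
lift 50 [-0.08  0.39  1.65 -0.8   0.96  0.03]
set 50 500 0 173 [486.66   1.64  39.79] [-0.01  0.27  2.43  3.35  0.44 -1.68]
set 50 500 0 200 [487.37  -4.6   39.79] [-0.38  0.3   2.38  1.99  0.6  -1.02]
set 50 560 0 173 [546.66   1.64  39.79] [-0.01  0.36  2.28  3.39  0.38 -1.72]
set 50 560 0 200 [547.37  -4.6   39.79] [-0.32  0.38  2.24  1.97  0.54 -0.93]
set 50 600 0 173 [586.66   1.64  39.79] [-0.    0.41  2.18  3.42  0.33 -1.76]
set 50 600 0 200 [587.37  -4.6   39.79] [-0.29  0.44  2.14  1.93  0.51 -0.85]
set 50 560 80 173 [546.66  81.64  39.79] [ 0.23  0.38  2.24  3.87  0.41 -2.02]
set 50 560 80 200 [547.37  75.4   39.79] [-0.09  0.37  2.26  2.29  0.45 -1.07]
set 50 500 80 173 [486.66  81.64  39.79] [ 0.28  0.3   2.38  3.85  0.47 -1.96]
set 50 500 80 200 [487.37  75.4   39.79] [-0.11  0.29  2.41  2.36  0.51 -1.17]
pick 55 [ 596.1  -175.76   75.44] [-0.11  0.51  1.68 -0.78  0.84  0.08]
lift 55 [-0.11  0.38  1.62 -0.68  0.97 -0.08]
set 55 500 0 173 [487.66   1.52  41.1 ] [-0.    0.33  2.46  3.31  0.61 -1.64]
se
[... 1373 characters left out ...]
0 560 0 155 [549.54   4.88  42.5 ] [ 0.22  0.49  2.24  4.04  0.74 -1.95]
set 60 560 0 200 [549.15  -3.95  42.5 ] [-0.36  0.47  2.28  2.21  0.78 -1.21]
set 60 600 0 173 [588.54   1.41  42.5 ] [ 0.    0.49  2.24  3.32  0.64 -1.65]
set 60 600 0 155 [589.54   4.88  42.5 ] [ 0.2   0.53  2.14  4.07  0.7  -2.01]
set 60 600 0 200 [589.15  -3.95  42.5 ] [-0.32  0.51  2.18  2.21  0.73 -1.16]
set 60 560 80 173 [548.54  81.41  42.5 ] [ 0.25  0.47  2.29  3.66  0.7  -1.79]
set 60 560 80 200 [549.15  76.05  42.5 ] [-0.12  0.46  2.31  2.51  0.73 -1.32]
set 60 500 80 173 [488.54  81.41  42.5 ] [ 0.31  0.42  2.42  3.68  0.78 -1.75]
set 60 500 80 200 [489.15  76.05  42.5 ] [-0.15  0.41  2.45  2.54  0.81 -1.39]
```

```bash
python3 - <<'E'
from kin import *
np.set_printoptions(precision=2,suppress=True)
for th in (55,60):
    t=np.deg2rad(th)
    for x,y in ((480,60),(520,60),(460,20)):
      for ps in (-60,-80,-100,-120,-140):
        Yp=np.array([np.cos(np.deg2rad(ps)),np.sin(np.deg2rad(ps)),0]);Zp=np.array([0,0,1.]);Xp=np.cross(Yp,Zp)
        u=-np.cos(t)*Zp-np.sin(t)*Yp; tc=np.array([x,y,22])+Zp*30+Yp*28+19*u
        for q in ik(tc,toolR(u,-Xp),n=6): print('set',th,x,y,ps,tc,q)
E
```

```text
set 55 480 60 -60 [486.22  49.23  41.1 ] [-0.29  0.8   1.5   0.6   1.63 -1.04]
set 55 480 60 -80 [482.16  47.75  41.1 ] [-0.39  0.7   1.71  0.78  1.44 -0.96]
set 55 480 60 -100 [477.84  47.75  41.1 ] [-0.45  0.59  1.93  0.99  1.23 -0.93]
set 55 480 60 -120 [473.78  49.23  41.1 ] [-0.48  0.48  2.14  1.27  1.03 -0.96]
set 55 480 60 -140 [470.47  52.01  41.1 ] [-0.42  0.39  2.34  1.7   0.84 -1.06]
set 55 520 60 -60 [526.22  49.23  41.1 ] [-0.28  0.86  1.37  0.61  1.68 -0.99]
set 55 520 60 -80 [522.16  47.75  41.1 ] [-0.36  0.75  1.59  0.79  1.47 -0.9 ]
set 55 520 60 -100 [517.84  47.75  41.1 ] [-0.42  0.64  1.82  1.    1.24 -0.87]
set 55 520 60 -120 [513.78  49.23  41.1 ] [-0.43  0.53  2.05  1.28  1.02 -0.89]
set 55 520 60 -140 [510.47  52.01  41.1 ] [-0.37  0.43  2.25  1.7   0.81 -1.  ]
set 55 460 20 -60 [466.22   9.23  41.1 ] [-0.37  0.78  1.53  0.54  1.65 -1.09]
set 55 460 20 -80 [462.16   7.75  41.1 ] [-0.47  0.69  1.72  0.72  1.47 -1.  ]
set 55 460 20 -100 [457.84   7.75  41.1 ] [-0.55  0.59  1.93  0.92  1.28 -0.96]
set 55 460 20 -120 [453.78   9.23  41.1 ] [-0.59  0.48  2.15  1.19
[... 587 characters left out ...]
0 [522.    48.63  42.5 ] [-0.38  0.8   1.57  0.83  1.53 -0.93]
set 60 520 60 -100 [518.    48.63  42.5 ] [-0.44  0.68  1.81  1.05  1.31 -0.92]
set 60 520 60 -120 [514.23  50.    42.5 ] [-0.46  0.57  2.05  1.34  1.09 -0.98]
set 60 520 60 -140 [511.16  52.58  42.5 ] [-0.4   0.48  2.26  1.79  0.91 -1.12]
set 60 460 20 -60 [465.77  10.    42.5 ] [-0.38  0.83  1.5   0.57  1.72 -1.1 ]
set 60 460 20 -80 [462.     8.63  42.5 ] [-0.48  0.74  1.7   0.76  1.54 -1.03]
set 60 460 20 -100 [458.     8.63  42.5 ] [-0.57  0.63  1.92  0.96  1.34 -1.01]
set 60 460 20 -120 [454.23  10.    42.5 ] [-0.62  0.53  2.14  1.24  1.15 -1.06]
set 60 460 20 -140 [451.16  12.58  42.5 ] [-0.6   0.44  2.36  1.64  0.99 -1.18]
```

```bash
cat > plan.py <<'E'
from kin import *
from cell import read_state
def plan(pos,Rm,N,g,start=None):
    s=read_state(); p=s['eef_pos']; M=R.from_euler('xyz',s['eef_rot']).as_matrix()
    rv=R.from_matrix(M.T@Rm).as_rotvec(); d=(pos-p)/N
    print('now',p.round(1),'dist',np.linalg.norm(pos-p).round(1),'rot deg',np.rad2deg(np.linalg.norm(rv)).round(1),'per row mm',np.linalg.norm(d).round(1),'deg',np.rad2deg(np.linalg.norm(rv)/N).round(2))
    out=[];q=s['joints'];mx=0
    for i in range(N):
        Mi=M@R.from_rotvec(rv*i/N).as_matrix()
        out+=list(np.round(rv/N,3))+list(np.round(Mi.T@d/1000,4))+[g]
    out=[float(x)+0 for x in out]
    print(out)
    for i in range(1,N+1):
        S=[]
        def f(z):
            a,b=fk(z,PAR); return np.r_[(a-(p+d*i))/100,R.from_matrix(b.T@M@R.from_rotvec(rv*i/N).as_matrix()).as_rotvec()]
        r=least_squares(f,np.clip(q,lo+.01,hi-.01),bounds=(lo,hi)); mx=np.maximum(mx,abs(r.x-q)*10); q=r.x
        if np.linalg.norm(r.fun)>.02: print('IK bad',i,r.fun)
    print('end q',q.round(2),'max qd',mx.round(2))
th=np.deg2rad(55); TX=-np.cos(th)*Z-np.sin(th)*Y; RP=toolR(TX,-X); TP=O+Z*30+Y*28+19*TX
E
python3 - <<'E'
from plan import *
plan(TP-110*TX,RP,10,-0.55)
E
```

```text
now [406.1  92.  363.6] dist 333.8 rot deg 58.1 per row mm 33.4 deg 5.81
[0.1, -0.012, -0.013, 0.0281, -0.0179, -0.0013, -0.55, 0.1, -0.012, -0.013, 0.0283, -0.0176, 0.0002, -0.55, 0.1, -0.012, -0.013, 0.0286, -0.0172, 0.0016, -0.55, 0.1, -0.012, -0.013, 0.0288, -0.0166, 0.0029, -0.55, 0.1, -0.012, -0.013, 0.0291, -0.0158, 0.0042, -0.55, 0.1, -0.012, -0.013, 0.0293, -0.015, 0.0053, -0.55, 0.1, -0.012, -0.013, 0.0296, -0.014, 0.0064, -0.55, 0.1, -0.012, -0.013, 0.0299, -0.0129, 0.0074, -0.55, 0.1, -0.012, -0.013, 0.0301, -0.0118, 0.0083, -0.55, 0.1, -0.012, -0.013, 0.0304, -0.0105, 0.009, -0.55]
end q [-0.    0.34  1.68 -0.69  1.02  0.02] max qd [0.54 0.49 0.35 0.29 0.81 1.05]
```

Request:
play_rows(motion=[0.1, -0.012, -0.013, 0.028, -0.018, -0.001, -0.55, 0.1, -0.012, -0.013, 0.028, -0.018, 0, -0.55, 0.1, -0.012, -0.013, 0.029, -0.017, 0.002, -0.55, 0.1, -0.012, -0.013, 0.029, -0.017, 0.003, -0.55, 0.1, -0.012, -0.013, 0.029, -0.016, 0.004, -0.55, 0.1, -0.012, -0.013, 0.029, -0.015, 0.005, -0.55, 0.1, -0.012, -0.013, 0.03, -0.014, 0.006, -0.55, 0.1, -0.012, -0.013, 0.03, -0.013, 0.007, -0.55, 0.1, -0.012, -0.013, 0.03, -0.012, 0.008, -0.55, 0.1, -0.012, -0.013, 0.03, -0.01, 0.009, -0.55, 0, 0, 0, 0, 0, 0, -0.55])

```text
clock: 4.3
eef_pos: [584.1, -119.8, 163.6]
eef_rot: [-1.466, 0.983, -1.2]
wrist_force: [-0.6, 0.9, 0.5]
finger_gap: 72.9
```

```bash
python3 - <<'E'
from plan import *
plan(TP-110*TX,RP,3,-0.55)
from h import *
for n in("side","top"):
    p,d=camera(n); c=(270,200) if n=='side' else (340,150)
    cv2.imwrite(f'pics/p1{n}.png',cv2.resize(p[c[1]:c[1]+180,c[0]:c[0]+200],None,fx=3.2,fy=3.2))
E
```

```text
now [ 584.1 -119.8  163.6] dist 8.9 rot deg 4.1 per row mm 3.0 deg 1.38
[-0.021, 0.009, -0.008, -0.0018, 0.0012, -0.0021, -0.55, -0.021, 0.009, -0.008, -0.0017, 0.0013, -0.0021, -0.55, -0.021, 0.009, -0.008, -0.0017, 0.0013, -0.0021, -0.55]
end q [-0.    0.34  1.68 -0.69  1.02  0.02] max qd [0.15 0.01 0.02 0.1  0.19 0.09]
```

View pics/p1side.png

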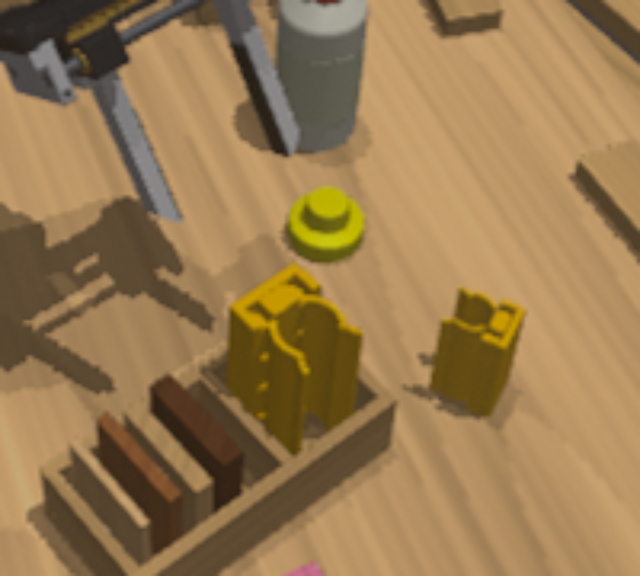

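View pics/p1top.png

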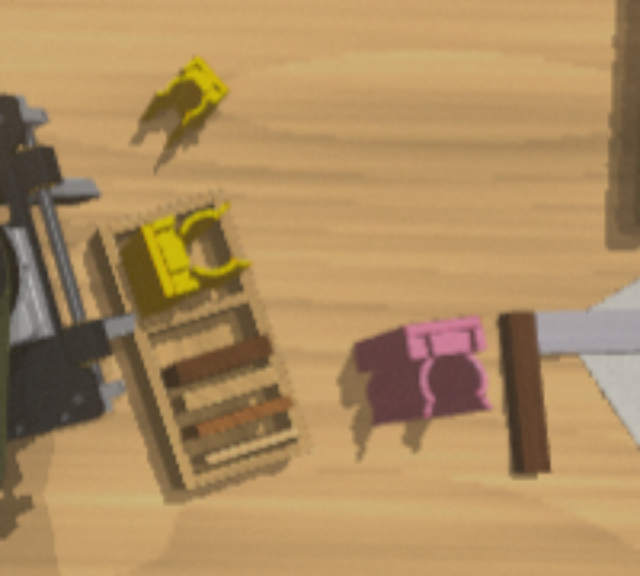

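Request:
play_rows(motion=[-0.021, 0.009, -0.008, -0.002, 0.001, -0.002, -0.55, -0.021, 0.009, -0.008, -0.002, 0.001, -0.002, -0.55, -0.021, 0.009, -0.008, -0.001, 0.001, -0.002, -0.55, 0, 0, 0, 0, 0, 0, -0.55])

```text
clock: 4.8
eef_pos: [576.4, -112.1, 173.1]
eef_rot: [-1.574, 0.956, -1.239]
wrist_force: [-0.4, -0.1, 0.6]
finger_gap: 72.6
```

```bash
python3 - <<'E'
from plan import *
plan(TP,RP,7,-0.55)
E
```

```text
now [ 576.4 -112.1  173.1] dist 118.2 rot deg 0.9 per row mm 16.9 deg 0.12
[0.002, 0.001, 0.001, 0.0169, 0.0003, -0.0003, -0.55, 0.002, 0.001, 0.001, 0.0169, 0.0003, -0.0003, -0.55, 0.002, 0.001, 0.001, 0.0169, 0.0002, -0.0003, -0.55, 0.002, 0.001, 0.001, 0.0169, 0.0002, -0.0002, -0.55, 0.002, 0.001, 0.001, 0.0169, 0.0002, -0.0002, -0.55, 0.002, 0.001, 0.001, 0.0169, 0.0002, -0.0002, -0.55, 0.002, 0.001, 0.001, 0.0169, 0.0002, -0.0002, -0.55]
end q [-0.11  0.51  1.68 -0.78  0.84  0.08] max qd [0.17 0.28 0.04 0.15 0.29 0.13]
```

Request:
play_rows(motion=[0.003, 0.001, 0.001, 0.017, 0, 0, -0.55, 0.003, 0.001, 0.001, 0.017, 0, 0, -0.55, 0.003, 0.001, 0.001, 0.017, 0, 0, -0.55, 0.003, 0.001, 0.001, 0.017, 0, 0, -0.55, 0, 0, 0, 0.017, 0, 0, -0.55, 0, 0, 0, 0.01, 0, 0, -0.55, 0, 0, 0, 0, 0, 0, -0.55, 0, 0, 0, 0, 0, 0, -0.55])

```text
clock: 5.6
eef_pos: [594.5, -167.2, 87.3]
eef_rot: [-1.568, 0.963, -1.246]
wrist_force: [0.7, 0.0, -0.2]
finger_gap: 73.1
```

```bash
python3 - <<'E'
from plan import *
plan(TP,RP,2,-0.55)
from h import *
for n in("side","top"):
    p,d=camera(n); c=(270,200) if n=='side' else (340,150)
    cv2.imwrite(f'pics/p2{n}.png',cv2.resize(p[c[1]:c[1]+180,c[0]:c[0]+200],None,fx=3.2,fy=3.2))
E
```

```text
now [ 594.5 -167.2   87.3] dist 14.8 rot deg 0.3 per row mm 7.4 deg 0.14
[0.001, 0.001, -0.002, 0.0074, -0.0001, -0.0006, -0.55, 0.001, 0.001, -0.002, 0.0074, -0.0001, -0.0006, -0.55]
end q [-0.11  0.51  1.68 -0.78  0.84  0.08] max qd [0.06 0.12 0.02 0.1  0.1  0.13]
```

View pics/p2side.png

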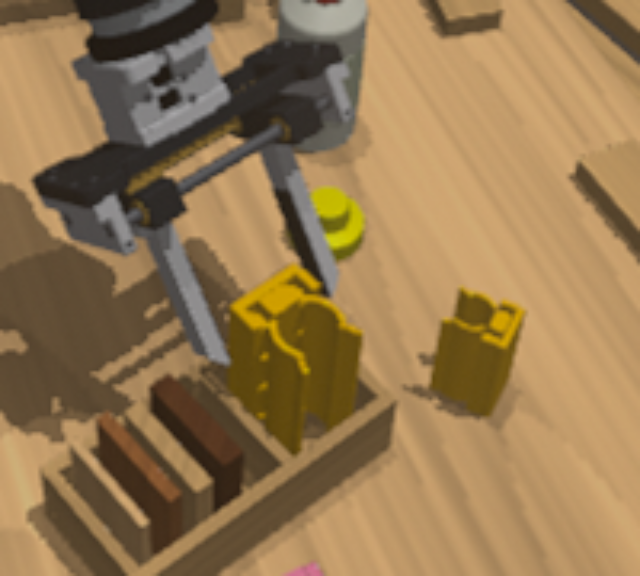

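View pics/p2top.png

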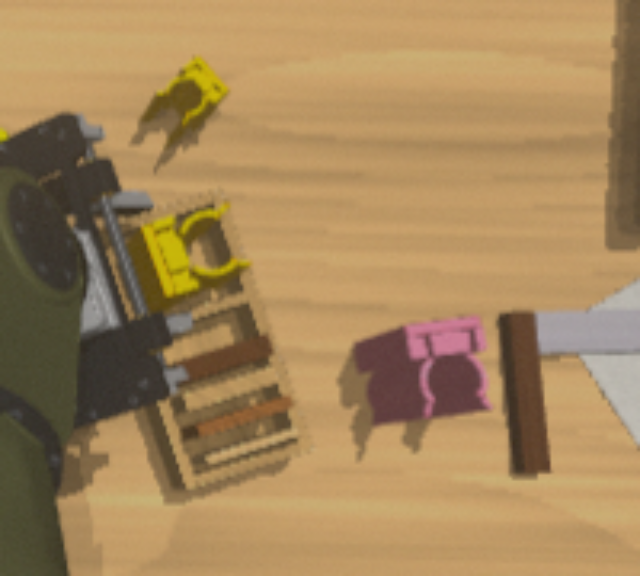

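Request:
play_rows(motion=[0, 0, 0, 0.008, 0, 0, -0.55, 0, 0, 0, 0.007, 0, 0, -0.55, 0, 0, 0, 0, 0, 0, -0.55, 0, 0, 0, 0, 0, 0, -0.55])

```text
clock: 6.1
eef_pos: [598.2, -175.1, 75.8]
eef_rot: [-1.564, 0.962, -1.241]
wrist_force: [-0.1, 0.1, 0.2]
finger_gap: 73.1
```

```bash
python3 - <<'E'
from plan import *
plan(TP,RP,1,-0.55)
E
```

```text
now [ 598.2 -175.1   75.8] dist 2.3 rot deg 0.4 per row mm 2.3 deg 0.38
[0.001, 0.006, -0.002, 0.0003, 0.0003, -0.0022, -0.55]
end q [-0.11  0.51  1.68 -0.78  0.84  0.08] max qd [0.1  0.01 0.02 0.03 0.11 0.12]
```

Request:
play_rows(motion=[0, 0.004, 0, 0, 0, -0.002, -0.3, 0, 0, 0, 0, 0, 0, 0, 0, 0, 0, 0, 0, 0, 0.3, 0, 0, 0, 0, 0, 0, 0.5, 0, 0, 0, 0, 0, 0, 0.5, 0, 0, 0, 0, 0, 0, 0.5], newtons=25)

```text
clock: 6.7
eef_pos: [596.2, -175.5, 76.1]
eef_rot: [-1.569, 0.962, -1.248]
wrist_force: [-0.6, 1.0, -0.4]
finger_gap: 50.4
```

Request:
play_rows(motion=[0, 0, 0, -0.008, -0.006, 0, 0.5, 0, 0, 0, -0.012, -0.009, 0, 0.5, 0, 0, 0, -0.012, -0.009, 0, 0.5, 0, 0, 0, -0.016, -0.011, 0, 0.5, 0, 0, 0, -0.016, -0.011, 0, 0.5, 0, 0, 0, -0.016, -0.011, 0, 0.5, 0, 0, 0, -0.012, -0.009, 0, 0.5, 0, 0, 0, 0, 0, 0, 0.5])

```text
clock: 7.5
eef_pos: [597.0, -177.1, 202.6]
eef_rot: [-1.56, 0.961, -1.24]
wrist_force: [0.3, 0.4, -2.0]
finger_gap: 49.7
```

```bash
python3 - <<'E'
from plan import *
from h import *
for n in("side","top"):
    p,d=camera(n); c=(270,200) if n=='side' else (340,150)
    cv2.imwrite(f'pics/p3{n}.png',cv2.resize(p[c[1]:c[1]+180,c[0]:c[0]+200],None,fx=3,fy=3))
Ys=-Z; Zs=np.array([0,0,1.]); Xs=np.cross(Ys,Zs); u=-np.cos(th)*Zs-np.sin(th)*Ys
RS=toolR(u,-Xs); Os=np.array([480,60,22.]); TS=Os+Zs*30+Ys*28+19*u; print(TS)
plan(TS+[0,0,60],RS,14,.5)
E
```

```text
[483.905  48.193  41.102]
now [ 596.3 -177.   199.8] dist 270.3 rot deg 89.8 per row mm 19.3 deg 6.42
[0.0, 0.0, 0.112, -0.0044, 0.0186, -0.0025, 0.5, 0.0, 0.0, 0.112, -0.0023, 0.019, -0.0025, 0.5, 0.0, 0.0, 0.112, -0.0001, 0.0191, -0.0025, 0.5, 0.0, 0.0, 0.112, 0.002, 0.019, -0.0026, 0.5, 0.0, 0.0, 0.112, 0.0041, 0.0187, -0.0026, 0.5, 0.0, 0.0, 0.112, 0.0062, 0.0181, -0.0026, 0.5, 0.0, 0.0, 0.112, 0.0082, 0.0173, -0.0026, 0.5, 0.0, 0.0, 0.112, 0.01, 0.0163, -0.0026, 0.5, 0.0, 0.0, 0.112, 0.0118, 0.0151, -0.0026, 0.5, 0.0, 0.0, 0.112, 0.0134, 0.0136, -0.0026, 0.5, 0.0, 0.0, 0.112, 0.0149, 0.0121, -0.0026, 0.5, 0.0, 0.0, 0.112, 0.0161, 0.0103, -0.0026, 0.5, 0.0, 0.0, 0.112, 0.0172, 0.0085, -0.0026, 0.5, 0.0, 0.0, 0.112, 0.018, 0.0065, -0.0026, 0.5]
end q [-0.35  0.64  1.62  0.7   1.6  -0.92] max qd [0.22 0.47 0.14 1.37 0.45 0.89]
```

View pics/p3side.png

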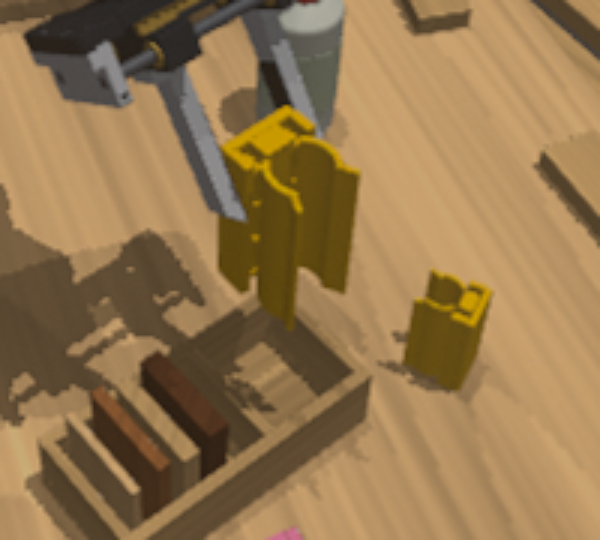

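View pics/p3top.png

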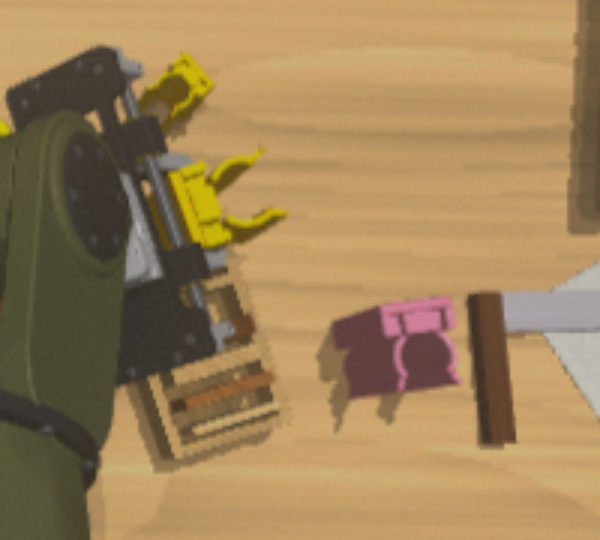

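Request:
play_rows(motion=[0, 0, 0.112, -0.004, 0.018, -0.003, 0.5, 0, 0, 0.112, -0.002, 0.019, -0.003, 0.5, 0, 0, 0.112, 0, 0.019, -0.002, 0.5, 0, 0, 0.112, 0.002, 0.019, -0.003, 0.5, 0, 0, 0.112, 0.004, 0.019, -0.002, 0.5, 0, 0, 0.112, 0.006, 0.018, -0.003, 0.5, 0, 0, 0.112, 0.008, 0.017, -0.003, 0.5, 0, 0, 0.112, 0.01, 0.016, -0.003, 0.5, 0, 0, 0.112, 0.012, 0.015, -0.003, 0.5, 0, 0, 0.112, 0.013, 0.014, -0.002, 0.5, 0, 0, 0.112, 0.015, 0.012, -0.003, 0.5, 0, 0, 0.112, 0.016, 0.01, -0.003, 0.5, 0, 0, 0.112, 0.01, 0.004, -0.002, 0.5, 0, 0, 0, 0, 0, 0, 0.5, 0, 0, 0, 0, 0, 0, 0.5])

```text
clock: 9.1
eef_pos: [481.9, 33.4, 99.8]
eef_rot: [1.594, 0.655, 1.905]
wrist_force: [0.3, 0.8, -1.2]
finger_gap: 50.1
```

```bash
cat >> plan.py <<'E'
Ys=-Z; Zs=np.array([0,0,1.]); Xs=np.cross(Ys,Zs); u=-np.cos(th)*Zs-np.sin(th)*Ys
RS=toolR(u,-Xs); Os=np.array([480,60,22.]); TS=Os+Zs*30+Ys*28+19*u
E
python3 - <<'E'
from plan import *
plan(TS+[0,0,30],RS,4,.5)
from h import *
for n in("side","top"):
    p,d=camera(n); c=(200,150) if n=='side' else (220,130)
    cv2.imwrite(f'pics/p4{n}.png',cv2.resize(p[c[1]:c[1]+180,c[0]:c[0]+220],None,fx=3,fy=3))
    hsv=cv2.cvtColor(p,cv2.COLOR_BGR2HSV)
    m=(hsv[...,0]>18)&(hsv[...,0]<34)&(hsv[...,1]>170)
    y=pts(n,m,d); s=(np.hypot(y[:,0]-480,y[:,1]-60)<120)&(y[:,2]>20); y=y[s]; print(n,len(y),y.min(0),y.max(0))
    np.save('y_'+n,y)
E
```

```text
now [481.9  33.4  99.8] dist 32.3 rot deg 2.7 per row mm 8.1 deg 0.69
[-0.004, -0.003, 0.011, 0.007, -0.0036, 0.0018, 0.5, -0.004, -0.003, 0.011, 0.007, -0.0037, 0.0017, 0.5, -0.004, -0.003, 0.011, 0.0069, -0.0038, 0.0017, 0.5, -0.004, -0.003, 0.011, 0.0069, -0.0039, 0.0017, 0.5]
end q [-0.35  0.69  1.62  0.7   1.56 -0.95] max qd [0.03 0.23 0.11 0.11 0.22 0.23]
side 16 [442.085  64.008  57.977] [449.058  86.669  80.294]
top 1317 [439.302 -12.234  71.077] [517.19  104.419 126.233]
```

View pics/p4side.png

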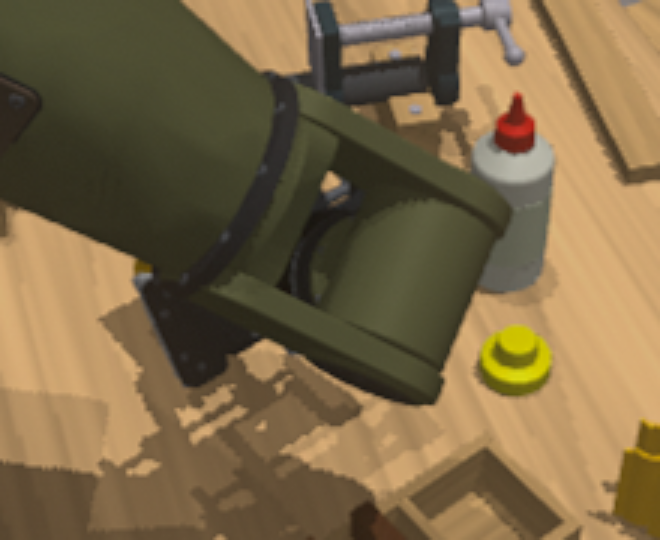

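View pics/p4top.png

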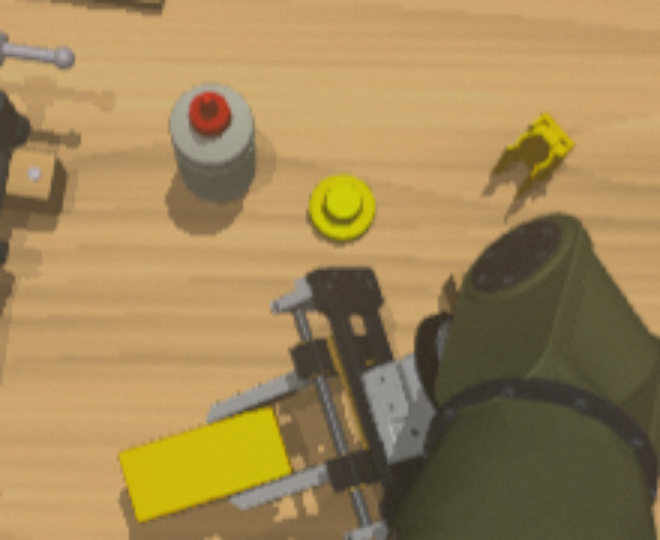

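```bash
python3 - <<'E'
from plan import *
y=np.load('y_top.npy'); 
for _ in range(4):
    c=y.mean(0); n=np.linalg.svd(y-c,full_matrices=False)[2][2]; n*=np.sign(n[2]); r=(y-c)@n; y=y[abs(r)<2]
import cv2
print(len(y),c,n,'tilt along Ys',np.rad2deg(n@Ys),'along Xs',np.rad2deg(n@Xs)); print(cv2.minAreaRect(y[:,:2].astype(np.float32)))
print(np.array([ (y@Ys).min(),(y@Ys).max()]))
from cell import read_state
s=read_state();M=R.from_euler('xyz',s['eef_rot']).as_matrix(); print(M, RS)
E
```

```text
1004 [477.3345192   49.09872958 119.71500705] [-0.00253495  0.04104407  0.99915412] tilt along Ys -2.2783233473313893 along Xs -0.6005045031655769
((477.73468017578125, 47.6580810546875), (49.485870361328125, 108.91595458984375), 19.309911727905273)
[ 50.28017309 159.29310772]
[[-0.25956618 -0.17887909  0.94901405]
 [ 0.74914254  0.58284799  0.31475971]
 [-0.60943486  0.79264777 -0.01728169]] [[-2.57207562e-01 -1.80098674e-01  9.49425478e-01]
 [ 7.77723821e-01  5.44568082e-01  3.13992456e-01]
 [-5.73576436e-01  8.19152044e-01 -1.63845981e-17]]
```

Request:
play_rows(motion=[-0.004, -0.003, 0.012, 0.007, -0.01, 0, 0.5, -0.004, -0.003, 0.012, 0.007, -0.01, 0, 0.5, -0.004, -0.003, 0.011, 0.007, -0.01, 0, 0.5, -0.004, -0.003, 0.011, 0.005, -0.007, 0, 0.5, 0, 0, 0, 0, 0, 0, 0.5, 0, 0, 0, 0, 0, 0, 0.5])

```text
clock: 9.8
eef_pos: [482.7, 31.9, 51.8]
eef_rot: [1.563, 0.611, 1.887]
wrist_force: [-0.3, -0.8, -1.1]
finger_gap: 50.1
```

```bash
python3 - <<'E'
from plan import *
from h import *
s=read_state();M=R.from_euler('xyz',s['eef_rot']).as_matrix(); print(np.rad2deg(R.from_matrix(M.T@RS).as_rotvec()),s['eef_pos'])
p,d=camera('top'); hsv=cv2.cvtColor(p,cv2.COLOR_BGR2HSV)
m=(hsv[...,0]>18)&(hsv[...,0]<34)&(hsv[...,1]>170)
y=pts('top',m,d); y=y[(np.hypot(y[:,0]-480,y[:,1]-50)<90)&(y[:,2]>40)]
for _ in range(5):
    c=y.mean(0); n=np.linalg.svd(y-c,full_matrices=False)[2][2]; n*=np.sign(n[2]); r=(y-c)@n; y=y[abs(r)<2]
print(c,n@Ys,n@Xs)
E
```

```text
[0.346 0.133 0.022] [482.693  31.936  51.766]
[478.476  45.597  72.266] -0.000825199968643282 0.02675677139976719
```

Request:
play_rows(motion=[0.003, 0, 0, 0.003, -0.004, 0, 0.5, 0.002, 0, 0, 0.002, -0.003, 0, 0.5, 0, 0, 0, 0, 0, 0, 0.5, 0, 0, 0, 0, 0, 0, 0.5])

```text
clock: 10.25
eef_pos: [483.2, 32.0, 43.3]
eef_rot: [1.567, 0.613, 1.887]
wrist_force: [-0.7, -0.1, -0.9]
finger_gap: 50.2
```

Down 8.5; about 2 mm remain.

Request:
play_rows(motion=[0, 0, 0, 0.001, -0.001, 0, 0.5, 0, 0, 0, 0, 0, 0, 0.5, 0, 0, 0, 0, 0, 0, 0.5])

```text
clock: 10.55
eef_pos: [483.2, 32.2, 42.2]
eef_rot: [1.566, 0.613, 1.886]
wrist_force: [0.5, 0.7, -0.1]
finger_gap: 49.5
```

Request:
play_rows(motion=[0, 0, 0, 0.0005, -0.001, 0, 0.5, 0, 0, 0, 0, 0, 0, 0.5, 0, 0, 0, 0, 0, 0, 0.5])

```text
clock: 10.85
eef_pos: [483.5, 32.2, 41.8]
eef_rot: [1.565, 0.612, 1.886]
wrist_force: [0.3, 0.1, -0.3]
finger_gap: 50.3
```

Request:
play_rows(motion=[0, 0, 0, 0, 0, 0, -0.3, 0, 0, 0, 0, 0, 0, -0.55, 0, 0, 0, 0, 0, 0, -0.55, 0, 0, 0, 0, 0, 0, -0.55, 0, 0, 0, -0.01, 0, 0, -0.55, 0, 0, 0, -0.03, 0, 0, -0.55, 0, 0, 0, -0.04, 0, 0, -0.55, 0, 0, 0, -0.04, 0, 0, -0.55, 0, 0, 0, -0.04, 0, 0, -0.55])

```text
clock: 11.75
eef_pos: [523.5, -95.2, 135.9]
eef_rot: [1.573, 0.609, 1.894]
wrist_force: [0.1, 0.4, 0.1]
finger_gap: 72.6
```

```bash
cat >> h.py <<'E'
def findtop(x,y,zmin,rad=90,tag=None,cam='top'):
    p,d=camera(cam); hsv=cv2.cvtColor(p,cv2.COLOR_BGR2HSV)
    m=(hsv[...,0]>18)&(hsv[...,0]<34)&(hsv[...,1]>170)
    Y=pts(cam,m,d); Y=Y[(np.hypot(Y[:,0]-x,Y[:,1]-y)<rad)&(Y[:,2]>zmin)]
    if tag: cv2.imwrite(f'pics/{tag}.png',p)
    for _ in range(5):
        c=Y.mean(0); n=np.linalg.svd(Y-c,full_matrices=False)[2][2]; n*=np.sign(n[2]); Y=Y[abs((Y-c)@n)<2]
    print('top c',c,'n',n,cv2.minAreaRect(Y[:,:2].astype(np.float32)),len(Y))
E
python3 - <<'E'
from h import *
findtop(479,46,40,tag='p5top')
p,d=camera('side'); cv2.imwrite('pics/p5side.png',p)
E
```

```text
top c [479.426  46.346  62.198] n [-0.001  0.004  1.   ] ((479.6612243652344, 45.595970153808594), (49.37092590332031, 109.01859283447266), 17.846385955810547) 890
```

View pics/p5top.png

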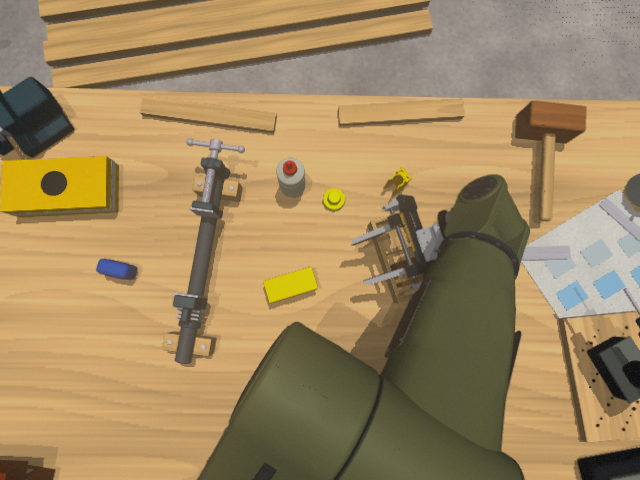

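View pics/p5side.png

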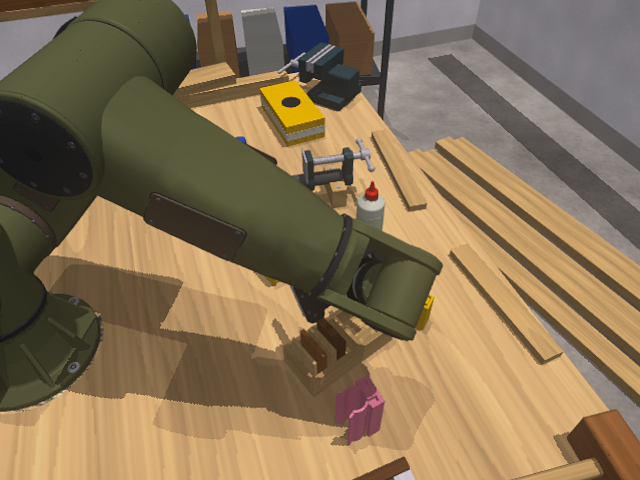

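```bash
cat >> plan.py <<'E'
ya=np.deg2rad(17.85); RD=toolR([0,0,-1],[np.cos(ya),np.sin(ya),0]); PR=np.array([479.6,45.9,41.5])
E
python3 - <<'E'
from plan import *
plan(PR+[0,0,70],RD,9,-.5)
E
```

```text
now [525.  -97.6 137.5] dist 152.7 rot deg 54.8 per row mm 17.0 deg 6.09
[0.001, 0.0, -0.106, 0.0153, 0.0073, 0.0002, -0.5, 0.001, 0.0, -0.106, 0.0145, 0.0089, 0.0002, -0.5, 0.001, 0.0, -0.106, 0.0135, 0.0103, 0.0002, -0.5, 0.001, 0.0, -0.106, 0.0123, 0.0117, 0.0002, -0.5, 0.001, 0.0, -0.106, 0.011, 0.013, 0.0002, -0.5, 0.001, 0.0, -0.106, 0.0095, 0.014, 0.0001, -0.5, 0.001, 0.0, -0.106, 0.008, 0.015, 0.0001, -0.5, 0.001, 0.0, -0.106, 0.0064, 0.0157, 0.0001, -0.5, 0.001, 0.0, -0.106, 0.0046, 0.0163, 0.0001, -0.5]
end q [ 0.02  0.25  1.81 -0.    1.07 -0.29] max qd [0.89 0.72 0.84 1.09 1.15 1.4 ]
```

Request:
play_rows(motion=[0.001, 0, -0.106, 0.015, 0.007, 0, -0.5, 0.001, 0, -0.106, 0.0145, 0.009, 0, -0.5, 0.001, 0, -0.106, 0.0135, 0.01, 0, -0.5, 0.001, 0, -0.106, 0.012, 0.012, 0, -0.5, 0.001, 0, -0.106, 0.011, 0.013, 0, -0.5, 0.001, 0, -0.106, 0.0095, 0.014, 0, -0.5, 0.001, 0, -0.106, 0.008, 0.015, 0, -0.5, 0.001, 0, -0.106, 0.006, 0.016, 0, -0.5, 0.001, 0, -0.106, 0.005, 0.016, 0, -0.5, 0, 0, 0, 0, 0, 0, -0.5, 0, 0, 0, 0, 0, 0, -0.5])

```text
clock: 12.95
eef_pos: [475.0, 48.0, 108.3]
eef_rot: [-1.442, 1.538, -1.132]
wrist_force: [-0.5, -0.2, -1.2]
finger_gap: 70.5
```

```bash
python3 - <<'E'
from plan import *
plan(PR+[0,0,40],RD,4,-.5)
E
```

```text
now [475.   48.  108.3] dist 27.3 rot deg 1.9 per row mm 6.8 deg 0.47
[0.0, 0.001, 0.008, 0.0067, -0.0006, 0.0009, -0.5, 0.0, 0.001, 0.008, 0.0067, -0.0007, 0.0009, -0.5, 0.0, 0.001, 0.008, 0.0067, -0.0007, 0.0009, -0.5, 0.0, 0.001, 0.008, 0.0067, -0.0008, 0.0009, -0.5]
end q [ 0.02  0.3   1.84 -0.    1.   -0.29] max qd [0.06 0.14 0.01 0.09 0.12 0.1 ]
```

Request:
play_rows(motion=[0, 0.001, 0.008, 0.006, -0.001, 0.001, -0.5, 0, 0.001, 0.008, 0.006, -0.001, 0.001, -0.5, 0, 0.001, 0.008, 0.006, 0, 0.001, -0.5, 0, 0.001, 0.008, 0.005, 0, 0.001, -0.5, 0, 0, 0, 0, 0, 0, -0.5, 0, 0, 0, 0, 0, 0, -0.5])

```text
clock: 13.55
eef_pos: [480.3, 43.4, 82.2]
eef_rot: [1.997, 1.564, 2.302]
wrist_force: [-1.0, 0.2, 0.8]
finger_gap: 70.6
```

```bash
python3 - <<'E'
from plan import *
plan(PR,RD,4,-.5)
from h import *
p,d=camera('top'); cv2.imwrite('pics/p6.png',cv2.resize(p[200:340,200:360],None,fx=4,fy=4))
p,d=camera('side'); cv2.imwrite('pics/p6s.png',cv2.resize(p[150:330,180:400],None,fx=3,fy=3))
E
```

```text
now [480.3  43.4  82.2] dist 40.8 rot deg 0.5 per row mm 10.2 deg 0.13
[-0.002, -0.001, -0.001, 0.0102, 0.0006, 0.0, -0.5, -0.002, -0.001, -0.001, 0.0102, 0.0006, 0.0, -0.5, -0.002, -0.001, -0.001, 0.0102, 0.0006, 0.0, -0.5, -0.002, -0.001, -0.001, 0.0102, 0.0006, 0.0, -0.5]
end q [ 0.02  0.36  1.86 -0.    0.91 -0.29] max qd [0.02 0.17 0.09 0.02 0.25 0.01]
```

View pics/p6.png

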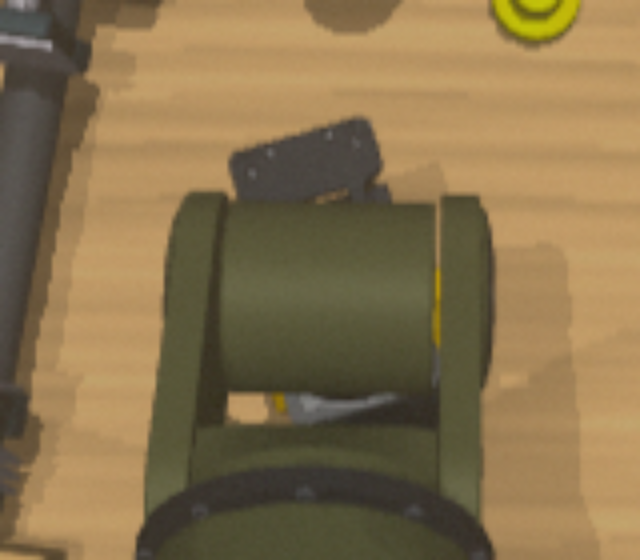

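View pics/p6s.png

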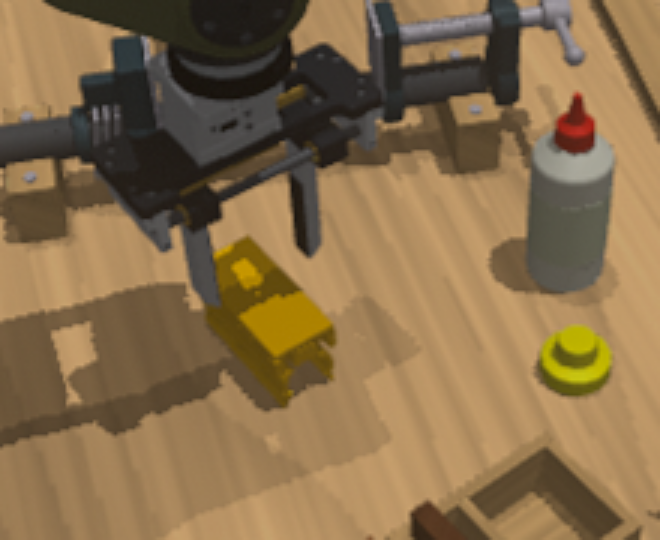

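Request:
play_rows(motion=[-0.002, -0.001, -0.001, 0.01, 0.001, 0, -0.5, -0.002, -0.001, -0.001, 0.01, 0.001, 0, -0.5, -0.002, -0.001, -0.001, 0.01, 0, 0, -0.5, -0.002, -0.001, -0.001, 0.007, 0, 0, -0.5, 0, 0, 0, 0, 0, 0, -0.5, 0, 0, 0, 0, 0, 0, -0.5])

```text
clock: 14.25
eef_pos: [479.1, 46.2, 41.8]
eef_rot: [0.669, 1.569, 0.984]
wrist_force: [-0.3, -0.7, 0.3]
finger_gap: 70.2
```

```bash
python3 - <<'E'
from plan import *
plan(PR,RD,1,-.5)
E
```

```text
now [479.1  46.2  41.8] dist 0.6 rot deg 0.2 per row mm 0.6 deg 0.22
[0.003, 0.002, -0.001, 0.0003, -0.0004, 0.0003, -0.5]
end q [ 0.02  0.36  1.86  0.    0.91 -0.29] max qd [0.   0.03 0.01 0.02 0.   0.05]
```

Excellent. Grip, then lift.

Request:
play_rows(motion=[0, 0, 0, 0, 0, 0, -0.2, 0, 0, 0, 0, 0, 0, 0.1, 0, 0, 0, 0, 0, 0, 0.4, 0, 0, 0, 0, 0, 0, 0.5, 0, 0, 0, 0, 0, 0, 0.5, 0, 0, 0, -0.01, 0, 0, 0.5, 0, 0, 0, -0.02, 0, 0, 0.5, 0, 0, 0, -0.03, 0, 0, 0.5, 0, 0, 0, -0.03, 0, 0, 0.5, 0, 0, 0, -0.02, 0, 0, 0.5, 0, 0, 0, 0, 0, 0, 0.5, 0, 0, 0, 0, 0, 0, 0.5], newtons=50)

```text
clock: 15.45
eef_pos: [478.7, 45.9, 159.6]
eef_rot: [0.248, 1.568, 0.563]
wrist_force: [-0.2, -0.3, -0.8]
finger_gap: 49.2
```

```bash
cat >> plan.py <<'E'
PM=np.array([538,239.5,60.4]); px=np.array([np.cos(-.1215),np.sin(-.1215),0]); 
RF=toolR([0,0,-1],[-px[1],px[0],0])
E
python3 - <<'E'
from plan import *
from h import *
findtop(479,46,100,tag='p7')
# target: rest bore 70mm above pipe: TCP z = bore +19.3 
plan(PM+[0,0,130],RF,10,.5)
E
```

```text
top c [482.967  23.116 243.84 ] n [-0.024 -0.981  0.191] ((469.29534912109375, 35.07191467285156), (2.5655555725097656, 76.78573608398438), 47.86609649658203) 4
now [478.7  45.9 159.4] dist 204.8 rot deg 65.0 per row mm 20.5 deg 6.5
[-0.113, 0.0, 0.0, -0.003, 0.0166, 0.0116, 0.5, -0.113, 0.0, 0.0, -0.003, 0.0152, 0.0134, 0.5, -0.113, 0.0, 0.0, -0.0031, 0.0135, 0.0151, 0.5, -0.113, 0.0, 0.0, -0.0031, 0.0117, 0.0165, 0.5, -0.113, 0.0, 0.0, -0.0031, 0.0098, 0.0177, 0.5, -0.113, 0.0, 0.0, -0.0031, 0.0077, 0.0187, 0.5, -0.113, 0.0, 0.0, -0.0031, 0.0056, 0.0195, 0.5, -0.113, 0.0, 0.0, -0.0031, 0.0033, 0.02, 0.5, -0.113, 0.0, 0.0, -0.0031, 0.001, 0.0202, 0.5, -0.113, 0.0, 0.0, -0.0031, -0.0013, 0.0202, 0.5]
end q [ 0.36  0.4   1.42  0.    1.32 -1.09] max qd [0.39 0.27 0.44 0.   0.18 0.85]
```

View pics/p7.png

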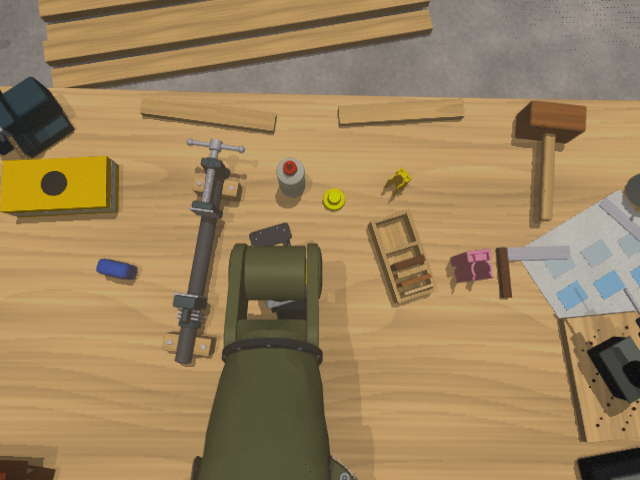

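Request:
play_rows(motion=[-0.113, 0, 0, -0.008, 0.016, 0.012, 0.5, -0.113, 0, 0, -0.008, 0.015, 0.013, 0.5, -0.113, 0, 0, -0.006, 0.0135, 0.015, 0.5, -0.113, 0, 0, -0.005, 0.012, 0.0165, 0.5, -0.113, 0, 0, -0.004, 0.01, 0.018, 0.5, -0.113, 0, 0, -0.003, 0.008, 0.019, 0.5, -0.113, 0, 0, -0.003, 0.0055, 0.0195, 0.5, -0.113, 0, 0, -0.003, 0.0035, 0.02, 0.5, -0.113, 0, 0, -0.003, 0.001, 0.02, 0.5, -0.113, 0, 0, -0.003, -0.001, 0.02, 0.5, 0, 0, 0, 0, 0, 0, 0.5, 0, 0, 0, 0, 0, 0, 0.5])

```text
clock: 16.7
eef_pos: [531.7, 246.3, 188.8]
eef_rot: [1.865, 1.547, -2.93]
wrist_force: [-0.2, 0.2, 0.4]
finger_gap: 49.7
```

```bash
python3 - <<'E'
from plan import *
from h import *
plan(PM+[0,0,115],RF,3,.5)
for n in('side','top'):
    p,d=camera(n); c=(160,60) if n=='side' else (120,100)
    cv2.imwrite(f'pics/p8{n}.png',cv2.resize(p[c[1]:c[1]+180,c[0]:c[0]+220],None,fx=3,fy=3))
E
```

```text
now [531.7 246.3 188.8] dist 16.3 rot deg 2.6 per row mm 5.4 deg 0.87
[0.013, -0.002, -0.007, 0.0044, -0.0024, -0.0021, 0.5, 0.013, -0.002, -0.007, 0.0044, -0.0024, -0.002, 0.5, 0.013, -0.002, -0.007, 0.0045, -0.0024, -0.002, 0.5]
end q [ 0.36  0.41  1.44 -0.    1.29 -1.09] max qd [0.05 0.01 0.09 0.01 0.18 0.09]
```

View pics/p8side.png

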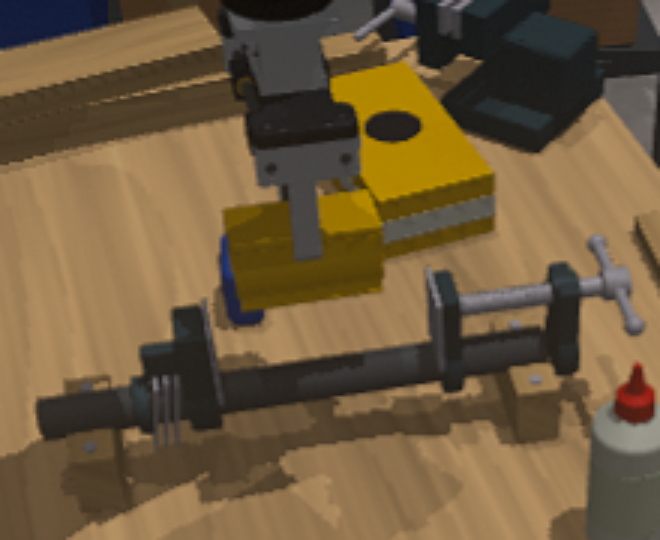

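View pics/p8top.png

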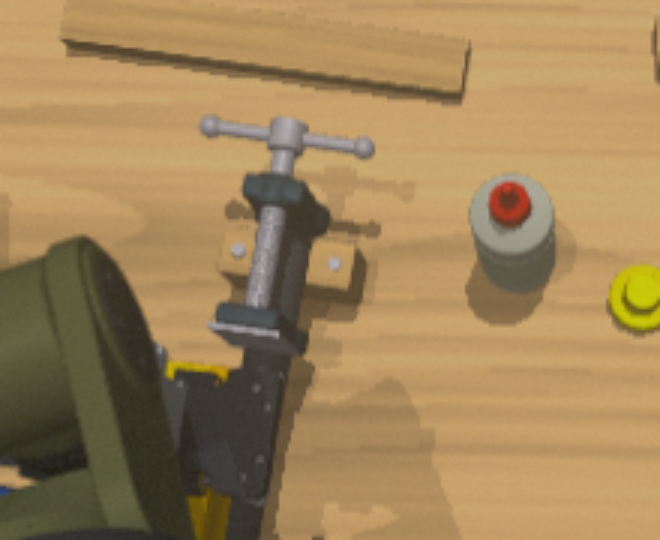

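Request:
play_rows(motion=[0.013, -0.002, -0.007, 0.004, -0.0025, -0.002, 0.5, 0.013, -0.002, -0.007, 0.004, -0.0025, -0.002, 0.5, 0.013, -0.002, -0.007, 0.004, -0.002, -0.002, 0.5, 0, 0, 0, 0, 0, 0, 0.5, 0, 0, 0, 0, 0, 0, 0.5])

```text
clock: 17.3
eef_pos: [538.4, 236.3, 175.6]
eef_rot: [-2.721, 1.57, -1.282]
wrist_force: [-0.4, 0.9, -0.4]
finger_gap: 49.5
```

```bash
python3 - <<'E'
from plan import *
from h import *
plan(PM+[0,0,51],RF,6,.5)
p,d=camera('side'); hsv=cv2.cvtColor(p,cv2.COLOR_BGR2HSV)
m=(hsv[...,0]>18)&(hsv[...,0]<34)&(hsv[...,1]>170)
Y=pts('side',m,d); Y=Y[(np.hypot(Y[:,0]-538,Y[:,1]-240)<80)&(Y[:,2]>100)]
e=np.c_[(Y-PM)@px,(Y-PM)@[-px[1],px[0],0],Y[:,2]]; print(len(e),np.percentile(e,[0,1,5,50,95,99,100],axis=0))
k=(e[:,2]<np.percentile(e[:,2],99.5)-4)&(e[:,1]<-15)&(e[:,2]>e[:,2].max()-20); f=e[k]; print('flank fit lat vs along',np.polyfit(f[:,0],f[:,1],1),len(f),np.median(f[:,1]))
t=e[(e[:,2]>e[:,2].max()-4)&(e[:,1]>-20)]; print('top',len(t), np.median(t[:,2]),np.polyfit(t[:,0],t[:,2],1))
E
```

```text
now [538.4 236.3 175.6] dist 64.3 rot deg 0.6 per row mm 10.7 deg 0.1
[-0.002, 0.0, 0.0, 0.0107, 0.0001, 0.0005, 0.5, -0.002, 0.0, 0.0, 0.0107, 0.0001, 0.0005, 0.5, -0.002, 0.0, 0.0, 0.0107, 0.0001, 0.0005, 0.5, -0.002, 0.0, 0.0, 0.0107, 0.0001, 0.0005, 0.5, -0.002, 0.0, 0.0, 0.0107, 0.0001, 0.0005, 0.5, -0.002, 0.0, 0.0, 0.0107, 0.0001, 0.0005, 0.5]
end q [ 0.36  0.48  1.51 -0.    1.16 -1.09] max qd [0.01 0.12 0.12 0.   0.22 0.01]
1473 [[-52.212 -72.196 132.223]
 [-50.83  -30.29  135.201]
 [-47.081 -28.598 138.42 ]
 [  2.559 -22.457 179.657]
 [ 50.838  12.648 196.205]
 [ 54.67   19.205 197.327]
 [ 55.863  23.91  372.372]]Traceback (most recent call last):
  File "<stdin>", line 8, in <module>
    raise TypeError("expected non-empty vector for x")
TypeError: expected non-empty vector for x
```

Request:
play_rows(motion=[-0.002, 0, 0, 0.01, 0, 0.001, 0.5, -0.002, 0, 0, 0.01, 0, 0.0005, 0.5, -0.002, 0, 0, 0.01, 0, 0.0005, 0.5, -0.002, 0, 0, 0.01, 0, 0.0005, 0.5, -0.002, 0, 0, 0.01, 0, 0.0005, 0.5, 0, 0, 0, 0.007, 0, 0, 0.5, 0, 0, 0, 0, 0, 0, 0.5, 0, 0, 0, 0, 0, 0, 0.5])

```text
clock: 18.15
eef_pos: [538.2, 239.8, 112.3]
eef_rot: [2.523, 1.569, -2.31]
wrist_force: [0.3, -0.3, -0.5]
finger_gap: 49.5
```

```bash
python3 - <<'E'
from plan import *
from h import *
plan(PM+[0,0,41.5],RF,2,.5)
p,d=camera('side'); cv2.imwrite('pics/p9.png',cv2.resize(p[100:240,170:380],None,fx=3.5,fy=3.5))
hsv=cv2.cvtColor(p,cv2.COLOR_BGR2HSV)
m=(hsv[...,0]>18)&(hsv[...,0]<34)&(hsv[...,1]>170)
Y=pts('side',m,d); Y=Y[(np.hypot(Y[:,0]-538,Y[:,1]-240)<80)&(Y[:,2]>60)&(Y[:,2]<150)]
e=np.c_[(Y-PM)@px,(Y-PM)@[-px[1],px[0],0],Y[:,2]]; tz=np.percentile(e[:,2],98)
k=(e[:,2]<tz-5)&(e[:,1]<-15)&(e[:,2]>tz-18); f=e[k]; print('ext',np.percentile(e,[1,99],axis=0),'flank lat vs along',np.polyfit(f[:,0],f[:,1],1),len(f),np.median(f[:,1]))
E
```

```text
now [538.2 239.8 112.3] dist 10.5 rot deg 0.1 per row mm 5.2 deg 0.07
[0.001, -0.001, -0.001, 0.0052, 0.0001, -0.0001, 0.5, 0.001, -0.001, -0.001, 0.0052, 0.0001, -0.0001, 0.5]
end q [ 0.36  0.49  1.52 -0.    1.14 -1.09] max qd [0.01 0.05 0.06 0.01 0.12 0.  ]
ext [[-52.086 -26.604  67.253]
 [ 54.202  22.209 134.12 ]] flank lat vs along [ -0.006 -23.71 ] 172 -23.632540977233056
```

View pics/p9.png

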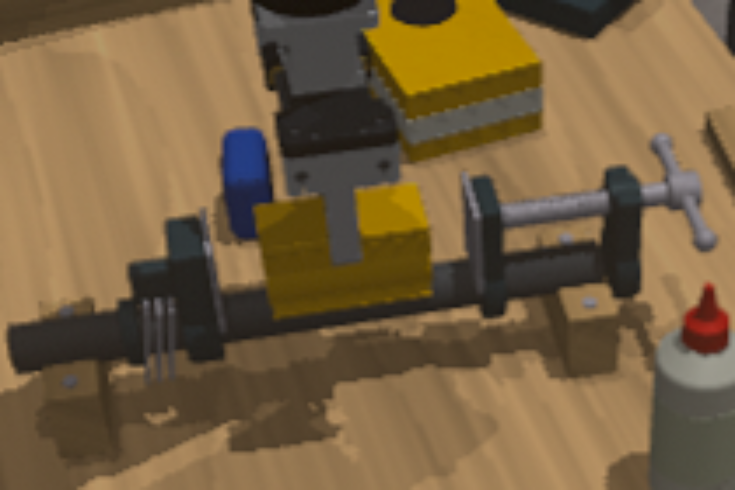

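Request:
play_rows(motion=[0, 0, 0, 0.004, 0, 0, 0.5, 0, 0, 0, 0.004, 0, 0, 0.5, 0, 0, 0, 0.003, 0, 0, 0.5, 0, 0, 0, 0.003, 0, 0, 0.5, 0, 0, 0, 0, 0, 0, 0.5])

```text
clock: 18.7
eef_pos: [539.4, 238.6, 100.3]
eef_rot: [-2.335, 1.567, -0.885]
wrist_force: [-1.2, -0.6, -0.9]
finger_gap: 49.5
```

Request:
play_rows(motion=[0, 0, 0, 0.002, 0, 0.0005, 0.5, 0, 0, 0, 0.002, 0, 0, 0.5, 0, 0, 0, 0, 0, 0, 0.5])

```text
clock: 19.0
eef_pos: [540.1, 238.7, 98.9]
eef_rot: [-2.058, 1.565, -0.608]
wrist_force: [-0.6, -2.6, -0.8]
finger_gap: 49.5
```

```bash
python3 - <<'E'
from plan import *
print(read_state()['wrist_force'],read_state()['moment'])
plan(PM+[0.5,-0.6,31.5],RF,2,.5)
E
```

```text
[-0.59924701 -2.56799031 -0.813147  ] [-0.53523612  0.43747489 -0.00892915]
now [540.1 238.7  98.9] dist 7.2 rot deg 0.3 per row mm 3.6 deg 0.16
[0.0, -0.001, 0.002, 0.0035, 0.0008, 0.0, 0.5, 0.0, -0.001, 0.002, 0.0035, 0.0008, 0.0, 0.5]
end q [ 0.36  0.5   1.52 -0.    1.12 -1.09] max qd [0.01 0.04 0.04 0.03 0.06 0.01]
```

Request:
play_rows(motion=[0, -0.001, 0.002, 0.003, 0.001, -0.0005, 0.5, 0, -0.001, 0.002, 0.003, 0.001, -0.0005, 0.5, 0, 0, 0, 0, 0, 0, 0.5])

```text
clock: 19.3
eef_pos: [540.2, 238.4, 96.6]
eef_rot: [-1.262, 1.563, 0.188]
wrist_force: [-2.0, -2.4, -4.6]
finger_gap: 49.8
```

```bash
python3 - <<'E'
from plan import *
print(read_state()['wrist_force'],read_state()['moment'])
plan(PM+[0.5,-0.6,25],RF,2,.5)
from h import *
p,d=camera('side'); cv2.imwrite('pics/p10.png',cv2.resize(p[100:240,170:380],None,fx=3.5,fy=3.5))
hsv=cv2.cvtColor(p,cv2.COLOR_BGR2HSV)
m=(hsv[...,0]>18)&(hsv[...,0]<34)&(hsv[...,1]>170)
Y=pts('side',m,d); Y=Y[(np.hypot(Y[:,0]-538,Y[:,1]-240)<80)&(Y[:,2]>50)&(Y[:,2]<150)]
e=np.c_[(Y-PM)@px,(Y-PM)@[-px[1],px[0],0],Y[:,2]]; tz=np.percentile(e[:,2],98)
k=(e[:,2]<tz-5)&(e[:,1]<-15)&(e[:,2]>tz-18); f=e[k]; print('ext',np.percentile(e,[1,99],axis=0),'flank lat vs along',np.polyfit(f[:,0],f[:,1],1),len(f),np.median(f[:,1]))
E
```

```text
[-1.99078589 -2.42191772 -4.62767629] [-0.40278664  0.49664354  0.01220844]
now [540.2 238.4  96.6] dist 11.3 rot deg 0.5 per row mm 5.7 deg 0.23
[0.0, 0.001, 0.004, 0.0056, 0.0009, 0.0001, 0.5, 0.0, 0.001, 0.004, 0.0056, 0.0009, 0.0001, 0.5]
end q [ 0.36  0.51  1.53  0.    1.11 -1.09] max qd [0.01 0.08 0.03 0.01 0.07 0.01]
ext [[-50.117 -28.283  55.91 ]
 [ 56.132  19.744 118.565]] flank lat vs along [  0.    -24.485] 163 -24.64572596213205
```

View pics/p10.png

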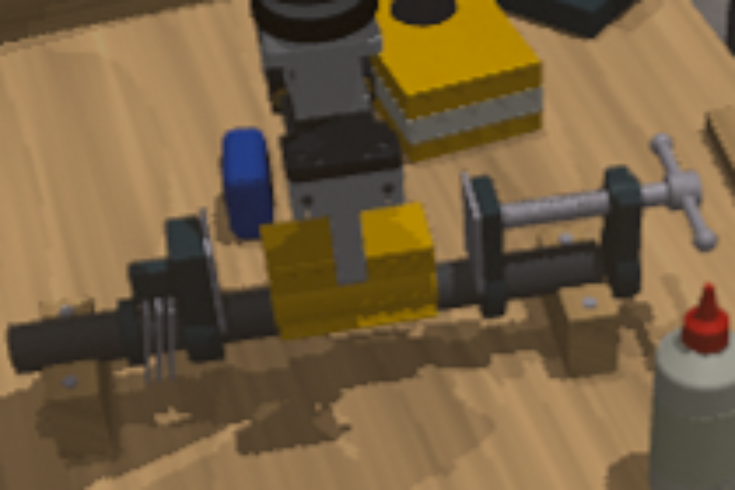

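Request:
play_rows(motion=[0, 0, 0.003, 0.005, 0.001, 0, 0.5, 0, 0, 0.003, 0.005, 0.001, 0, 0.5, 0, 0, 0, 0.004, 0, 0, 0.5])

```text
clock: 19.65
eef_pos: [540.7, 238.6, 85.6]
eef_rot: [-1.139, 1.562, 0.311]
wrist_force: [-1.4, -4.4, 1.6]
finger_gap: 49.5
```

Request:
play_rows(motion=[0, 0, 0.004, 0.003, 0.001, 0, 0.5, 0, 0, 0.003, 0.003, 0.0005, 0, 0.5, 0, 0, 0, 0, 0, 0, 0.5])

```text
clock: 19.95
eef_pos: [539.5, 238.5, 80.4]
eef_rot: [-0.404, 1.567, 1.047]
wrist_force: [-0.0, -1.9, -1.9]
finger_gap: 49.3
```

```bash
cat > side.py <<'E'
from plan import *
from h import *
import sys
def side(tag):
    print(read_state()['eef_pos'],read_state()['wrist_force'],read_state()['moment'])
    p,d=camera('side'); cv2.imwrite(f'pics/{tag}.png',cv2.resize(p[100:240,170:380],None,fx=3.5,fy=3.5))
    hsv=cv2.cvtColor(p,cv2.COLOR_BGR2HSV)
    m=(hsv[...,0]>18)&(hsv[...,0]<34)&(hsv[...,1]>170)
    Y=pts('side',m,d); Y=Y[(np.hypot(Y[:,0]-538,Y[:,1]-240)<80)&(Y[:,2]>30)&(Y[:,2]<150)]
    e=np.c_[(Y-PM)@px,(Y-PM)@[-px[1],px[0],0],Y[:,2]]; tz=np.percentile(e[:,2],98)
    k=(e[:,2]<tz-5)&(e[:,1]<-15)&(e[:,2]>tz-18); f=e[k]; print('ext',np.percentile(e,[1,99],axis=0),'flank lat vs along',np.polyfit(f[:,0],f[:,1],1),len(f))
    t=e[(e[:,2]>tz-4)&(e[:,1]>-21)]; A=np.c_[t[:,:2],np.ones(len(t))]; r=np.linalg.lstsq(A,t[:,2],rcond=None)[0]; print('top slopes,z0',r,len(t))
E
python3 -c "
from side import *
side('p11')"
```

```text
[539.502 238.519  80.428] [-0.036 -1.873 -1.864] [-0.464  0.348  0.004]
ext [[-50.985 -27.404  39.964]
 [ 55.644  19.222 102.629]] flank lat vs along [  0.001 -24.503] 168
top slopes,z0 [ -0.001  -0.008 100.111] 367
```

View pics/p11.png

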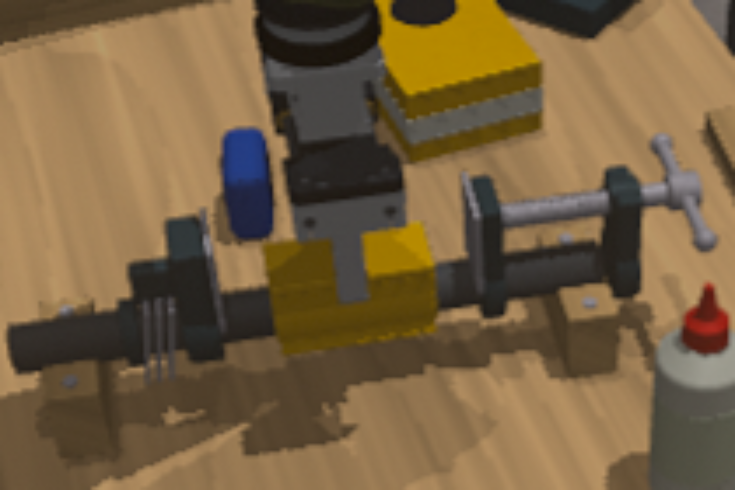

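Request:
play_rows(motion=[0, 0, 0, 0.002, 0, 0, 0.5, 0, 0, 0, 0.002, 0, 0, 0.5, 0, 0, 0, 0.001, 0, 0, 0.5])

```text
clock: 20.3
eef_pos: [539.6, 238.5, 80.4]
eef_rot: [-0.572, 1.566, 0.878]
wrist_force: [-3.9, -4.0, 6.7]
finger_gap: 49.5
```

Request:
play_rows(motion=[0, 0, 0, 0.005, 0, 0, 0.5, 0, 0, 0, 0.006, 0, 0, 0.5])

```text
clock: 20.5
eef_pos: [540.1, 238.5, 79.8]
eef_rot: [-0.901, 1.564, 0.55]
wrist_force: [-36.3, -19.5, 80.7]
finger_gap: 50.0
```

Request:
play_rows(motion=[0, 0, 0, 0, 0, 0, 0.5, 0, 0, 0, 0, 0, 0, 0.5])

```text
clock: 20.7
eef_pos: [539.9, 238.4, 81.1]
eef_rot: [-0.904, 1.563, 0.547]
wrist_force: [1.5, -2.0, -2.6]
finger_gap: 49.5
```

Request:
play_rows(motion=[0, 0, 0, 0, 0, 0, -0.1, 0, 0, 0, 0, 0, 0, -0.3, 0, 0, 0, 0, 0, 0, -0.5, 0, 0, 0, 0, 0, 0, -0.5, 0, 0, 0, 0, 0, 0, -0.5])

```text
clock: 21.2
eef_pos: [539.7, 239.4, 79.4]
eef_rot: [-0.674, 1.563, 0.777]
wrist_force: [-0.0, 0.2, 0.1]
finger_gap: 70.5
```

```bash
python3 -c "
from side import *
side('p12')"
```

```text
[539.692 239.425  79.403] [-0.002  0.208  0.098] [-0.024 -0.028  0.013]
ext [[-50.847 -27.737  39.992]
 [ 56.016  19.168 102.423]] flank lat vs along [  0.003 -24.447] 169
top slopes,z0 [ -0.     -0.012 100.1  ] 361
```

View pics/p12.png

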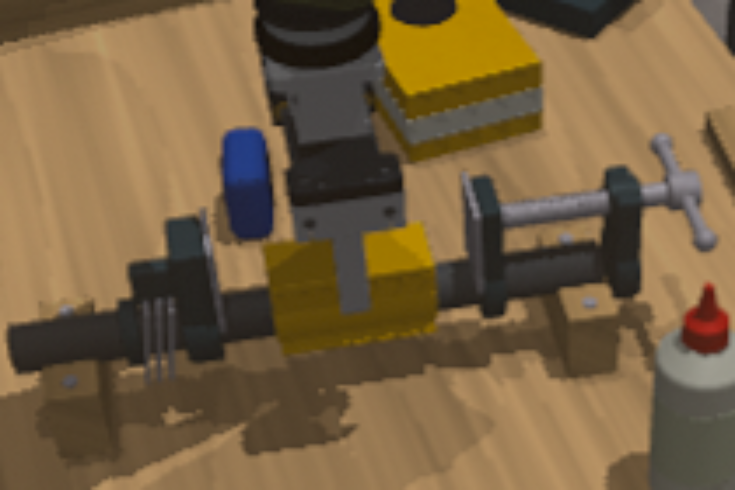

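Retreat straight up.

Request:
play_rows(motion=[0, 0, 0, -0.01, 0, 0, -0.5, 0, 0, 0, -0.02, 0, 0, -0.5, 0, 0, 0, -0.03, 0, 0, -0.5, 0, 0, 0, -0.04, 0, 0, -0.5, 0, 0, 0, -0.04, 0, 0, -0.5, 0, 0, 0, -0.04, 0, 0, -0.5, 0, 0, 0, -0.02, 0.02, -0.04, -0.5, 0, 0, 0, 0, 0.02, -0.04, -0.5, 0, 0, 0, 0, 0.02, -0.04, -0.5, 0, 0, 0, 0, 0.02, -0.04, -0.5, 0, 0, 0, 0, 0.02, -0.04, -0.5, 0, 0, 0, 0, 0, 0, -0.5])

```text
clock: 22.45
eef_pos: [409.8, 46.4, 293.7]
eef_rot: [-1.083, 1.556, 0.371]
wrist_force: [0.2, 0.1, 0.2]
finger_gap: 70.5
```

```bash
python3 -c "
from side import *
side('p13')
findtop(538,240,80,rad=75,tag='p13t')
for n in ('side','top'):
  for k in ['glue_bottle','cap','try_square','tape_measure','board_rest']:
    for r in place_of(n,k)[:1+2*(k=='board_rest')]: print(n,k,round(r['conf'],2),towor(n,r['at']).round(0))
"
```

```text
[409.826  46.428 293.695] [0.242 0.11  0.173] [ 0.064  0.059 -0.012]
ext [[-50.673 -27.741  40.237]
 [ 55.961  21.429 102.442]] flank lat vs along [  0.004 -24.773] 204
top slopes,z0 [-0.002 -0.004 99.917] 482
top c [541.697 240.567 100.055] n [-0.005 -0.051  0.999] ((540.948486328125, 238.18370056152344), (49.155357360839844, 109.00593566894531), 83.54637908935547) 745
side glue_bottle 0.57 [718.  44.   0.]
side cap 0.72 [683. -50.   5.]
side tape_measure 0.63 [505. 433.   2.]
side board_rest 0.78 [ 520. -345.   52.]
side board_rest 0.68 [540. 239.  57.]
side board_rest 0.55 [ 711. -185.   36.]
top glue_bottle 0.6 [719.  46.   1.]
top cap 0.9 [685. -47.   0.]
top try_square 0.68 [ 523. -435.    4.]
top tape_measure 0.6 [512. 428.   2.]
top board_rest 0.88 [ 712. -186.   37.]
top board_rest 0.75 [ 516. -348.   55.]
top board_rest 0.5 [ 551. -200.    3.]
```

View pics/p13.png

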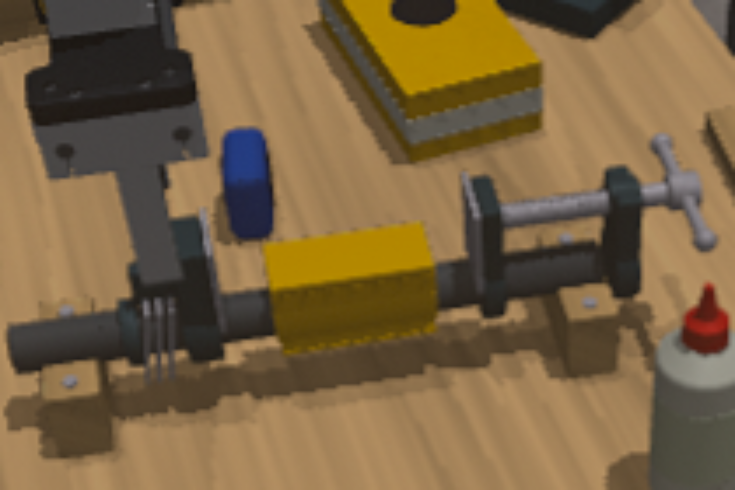

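View pics/p13t.png

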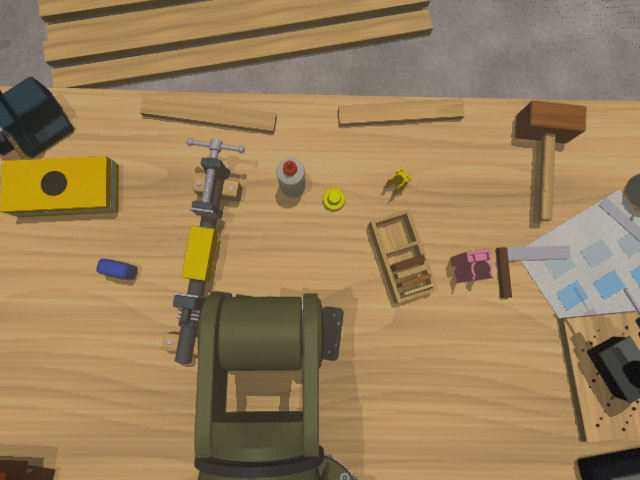

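```bash
python3 -c "
from cell import *
print(sign_off())"
```

```text
the job is handed in; nothing more can be done
None
```

I snapped the yellow board rest onto the pipe, midway between the jaws, let go of it and handed the job in at about 23 s of the 54 s allowed. No verdict is reported, so this rests on my own checks.

I took the larger yellow rest from the caddy with the gripper leaning, because a single grip for both picking and placing was out of reach. I stood it on its feet on the bench, gripped the head again from straight above, and pushed it down until the head bore on the pipe. The final push briefly reached about 81 N in z (about 91 N in total) at the wrist, against the 120 N limit.

Last checks, with the gripper clear of everything:
- **Height:** the flat top is at about 100 mm, so the bore centre is about 60 mm up, on the pipe's axis.
- **Position along the pipe:** about 3 mm from the middle of the jaw gap; 18 mm is allowed.
- **Sideways offset:** about 1 mm or less; 3 mm is allowed.
- **Direction along the pipe:** about 0.5 degrees off, against 3.5 degrees allowed.
- **Level:** the two cameras disagree. The side view shows it level within about 0.3 degrees. The top view's plane fit gave about 3 degrees, possibly because it caught some side-face points. Both are within the 7 degrees allowed.
- **Bystanders:** the glue bottle, cap, try square and tape measure were each found within about 5 mm of where they started, which is within measuring error. The side camera never picked up the try square, so that one rests on the top view alone.

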